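Hold the sealed flywheel heavy side down

TASK

The closed flywheel on the bench stand has a weight hidden inside it near one side, and its stiff bearing keeps it wherever it is left. Turn it by hand to feel which side is the heavy one, bring that side straight down, and finish still gripping the flywheel firmly at rest in that position, ready for a helper to pin it: do not let go of it at the end. Leave the tools and other things on the bench where they are.

Things in the scene. Friction and masses are not known exactly. Their poses are not given: they have to be found in the camera images.
- flywheel_center (a point): Centre of the flywheel, a closed plain aluminium disc 160 mm across, 36 mm thick, upright on a level axle between the stand's two cheeks, 125 mm above the bench (top 205 mm up). x axis = axle; z axis points to the plug. Both flat faces are bare from 44 mm off the axle to the rim: it can be pinched there from above, a finger on each face, and swung round the axle.
- flywheel (a joint): Turn of the flywheel about its axle in rad, no stops; 0 = plug straight up, grows right-handed about the stand's x axis (top moves to the stand's -y). Its stiff seal drags about 0.47 N m at any angle both ways, so it stays where it is left. At the start the heavy side is never within 45 degrees of the bottom.
- flywheel_plug (a point): Larger dark plug in a ring of six screw heads, 35 mm from the axle, seen on both faces, turning with the disc. A mark only: the hidden 0.8 kg weight, centred 45 mm from the axle, is at an unknown place round the disc, different every time. Its pull, 0.32 to 0.4 N m when level with the axle and nil when straight above or below, helps or hinders turning: compare the effort both ways at one angle.
- stand: Stand screwed to the bench: dark steel base 170 x 130 x 14 mm, two grey cheeks 36 mm wide and 16 mm thick with inner faces 50 mm each side of the disc's mid-plane (bearing bosses: 46 mm), their round tops 18 mm above the axle; a hub 48 mm across stands 8 mm proud of each face of the disc. Origin at the centre of its underside on the bench; x along the axle, z up.
- spanner: Steel spanner 160 mm long lying on the bench beside the stand, origin under its middle. To be left alone.
- collar: Steel collar 52 mm across, 18 mm high, on the bench beside the stand, origin under its centre. To be left alone.
- tape: Grey roll 100 mm across, 30 mm high, origin under its centre. To be left alone.
- hammer: Hammer lying on the bench, origin under its middle. To be left alone.
- screwdriver: Screwdriver lying on the bench, origin under its middle. To be left alone.
- spray: Spray can 52 mm across, 170 mm tall, origin under its centre. To be left alone.
- oiler: White bottle 56 mm across, 130 mm tall, origin under its centre. To be left alone.

How it is judged (in metres and radians):
At the end, for the whole second after the job is handed in: The weight hidden in the flywheel is within 0.3 rad (17 degrees) of straight below the axle, the flywheel is at rest (under 0.05 rad/s) and the fingers grip it (contact force above 4 N), all through the last second (angle between slug's own z axis and vertical below 0.3 rad and contact force between the fingers and flywheel above 4 N and velocity of joint flywheel between -0.05 and 0.05 rad/s); the arm keeps its last pose, push and grip.
It fails at once if a bystanding thing was pushed more than 30 mm (distance of any of spanner, collar, tape, hammer, screwdriver, spray, oiler from where it was at the start of the episode above 0.03 m).
It also fails if it takes over 72 s, if anything falls off the work surface, if the arm or the gripper's body presses on something with over 40 N, if the wrist force passes 120 N, or if a joint passes its speed limit or range.

ROBOT

A 6-joint arm with a two-finger parallel gripper is mounted at the origin on the work surface. World frame = base frame: x ahead of the robot, y to its left, z up, the work surface at z = 0. Lengths are in mm, angles in rad, forces in N, time in s.
With the tool pointing down it reaches from about 400 to 925 mm from the base axis. Payload 12.5 kg.
Tool frame: the origin (TCP) lies where the fingers leave the gripper's body, on its centre line; the fingertips stand 78 mm ahead of it and the grasp point (between the pads) lies 59 mm ahead of it (env.tip_extent is the distance from the TCP to the fingertips, in mm); z points along the fingers, y is the direction in which the jaws open and shut (so a half turn about z gives the same grasp; the last joint's range is limited). The gripper opens to 95 mm and grips with 3 to 60 N. Pads are 20 mm wide; open, the fingers measure 119 mm over their backs; the gripper's body (75 mm by 180 mm) begins 59 mm behind the grasp point.
Start: joints at [-1.267, 0.491, 1.559, -0, 1.092, -0.106], TCP at [249.038, -573.252, 292.261] pointing down, gripper open.
Joint ranges: [-3.1, 3.1], [-0.84, 2.19], [0.05, 2.79], [-1.13, 4.28], [0.06, 2.93], [-2.69, 2.69]. Speed limits (rad/s): [2.22, 2.22, 2.79, 3.14, 3.14, 3.14].

INTERFACE

Orientations are given as [roll, pitch, yaw] about the fixed x, y, z axes, in that order (R = Rz(yaw) Ry(pitch) Rx(roll)).
In Python, from cell import env gives the robot as it stands. The module is installed in compiled form; this text tells all that it offers.
- The arm moves only by the tool play_rows, never from a script. Its argument "targets" is a list of rows, each an object with "linear": the shift along the tool's x, y, z in mm, a list of three; "turn": the turn about the tool's z in rad. A call has 1 to 20 rows; each row is the pose to reach, as a shift and turn from the pose commanded when the call began, along the tool's axes at that moment; what a row does not reach only later rows make up. A row lasts 1/8 s, in which the tool goes at most 62.5 mm and 10.7 degrees, less where a joint would pass 70% of its speed; a pose out of reach is approached as far as the arm can. A call with a gripper value outside its range is refused whole. "hand" is the finger opening in mm, from 0 to 95.1, set as the call begins (left out, the last holds). The fingers move at their own pace and stop on an object; the grip force is fixed at half the most. Time passes only in rows, so rows that repeat a pose let the fingers close. It gives the time, the measured TCP pose, the force and the opening at its end, in the units of the state.
- env.state(): the state, without advancing time (a new reading comes with each control period).
- env.read_camera(name): name is "scene" or "top" or "wrist"; returns (picture, depth): 420x560x3 uint8, red, green, blue; 420x560 float32, mm along the optical axis (not along the pixel's ray), 0 where there is no reading.
- env.camera_params(name): a dict with "fx", "fy", "cx", "cy" (pixels), "R" (3x3) and "t" (3): a world point X has camera coordinates R X + t. Camera axes: x right, y down, z forward; pixel columns grow to the right and rows downward; lengths in mm; the calibration is good to about 2 mm. The wrist camera is an equidistant fisheye: a pixel r from the principal point sees the ray r / f radians off the axis. A picture is of the moment at which its call begins: read the wrist's pose just before it. camera_params takes no time and is no camera call; for the wrist camera it gives the pose at the moment of the call.
- env.job_done(): hands the job in, once; it reports no verdict.
The state is a dict: "t": time; "joints": joint angles; "qvel": joint speeds; "tau": joint torques, N m; "eef_pos": TCP position; "tcp_rot": TCP orientation; "ft_force": force on the tool from outside, world axes, zero at the start; "moment": the same for the moment, N m; "opening": opening from 0.0 (shut) to 1.0 (fully open).
Only numpy, scipy, OpenCV 4.12 (cv2) and the standard library are available. Lean on these libraries where they do the work, as an engineer would, in place of code of your own. Each camera call takes 0.05 s, during which the arm holds its last target.

## Working session

There is one attempt and no reset: what is moved stays moved. The work goes in short steps, Python scripts to look and compute and a tool call to move; the robot and the scene stay as the last step left them, time stands still between calls to the robot, and variables do not carry over. Pictures are saved under pics/ and viewed, and the job is handed in when it is done.

Besides the shell and the picture viewer there is one more tool, called after "Call:" as name(argument=value, ...) on one line, values as JSON. play_rows: Moves the arm, as the interface text tells. Its arguments: {"type":"object","properties":{"targets":{"type":"array","items":{"type":"object","properties":{"linear":{"type":"array","items":{"type":"number"}},"turn":{"type":"number"}}}},"hand":{"type":"number"}},"required":["targets"]}

```bash
mkdir -p pics; cat > h.py <<'E'
from cell import env
import numpy as np, cv2
def snap(n,f):
    p,d=env.read_camera(n); cv2.imwrite('pics/'+f,p[:,:,::-1]); np.save('pics/'+f[:-4]+'.npy',d); return p,d
def world(n,u,v,z):
    c=env.camera_params(n); R=np.array(c['R']);t=np.array(c['t'])
    return R.T@(np.array([(u-c['cx'])/c['fx']*z,(v-c['cy'])/c['fy']*z,z])-t)
E
python3 - <<'E'
from h import *
s=env.state();print({k:np.round(v,3) for k,v in s.items()})
for n in ('scene','top'):
    snap(n,n+'1.png');c=env.camera_params(n);print(n,c)
E
```

```text
{'t': np.float64(0.0), 'joints': array([-1.267,  0.492,  1.559, -0.   ,  1.092, -0.106]), 'qvel': array([ 0.001, -0.   ,  0.001, -0.001, -0.   , -0.   ]), 'tau': array([-1.0000e-03, -6.1264e+01, -2.5818e+01,  6.9000e-02,  4.8000e-02,
       -0.0000e+00]), 'eef_pos': array([ 248.992, -573.086,  291.658]), 'tcp_rot': array([-3.141, -0.   ,  0.41 ]), 'ft_force': array([0.313, 0.025, 0.606]), 'moment': array([ 0.013, -0.015, -0.017]), 'opening': np.float64(1.001)}
scene {'fx': 409.6012579173914, 'fy': 409.6012579173914, 'cx': 279.3283641139589, 'cy': 208.39501751654413, 'R': array([[ 0.48179181,  0.876285  , -0.00112005],
       [ 0.57657846, -0.31797162, -0.75262961],
       [-0.65987418,  0.36196499, -0.65844317]]), 't': array([-280.7342299 , -222.64598319, 1467.87951988])}
top {'fx': 401.53083621331024, 'fy': 401.53083621331024, 'cx': 277.81285619615664, 'cy': 208.1061868567953, 'R': array([[-0.0218331 , -0.99973685,  0.00703824],
       [-0.98357348,  0.02021731, -0.17937243],
       [ 0.17918293, -0.01083888, -0.98375607]]), 't': array([  10.25857922,  596.96655928, 1054.56117098])}
```

View pics/scene1.png

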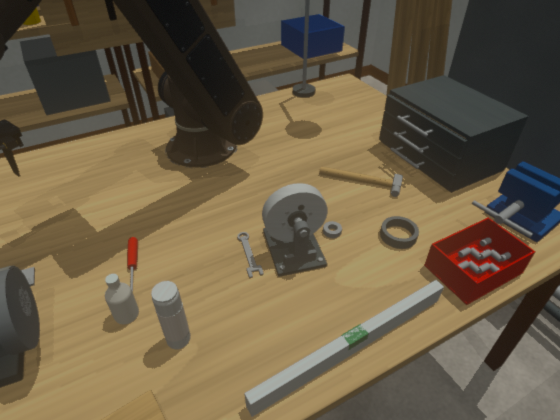

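View pics/top1.png

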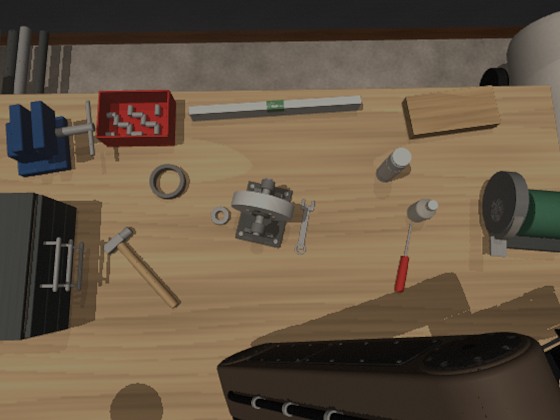

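The scene shows the flywheel around (295,212) and the top view around (263,204). The spanner is just right of the stand at top (306,225), the collar left at (221,215). The axle runs roughly along world x. I'll fit the disc from depth.

```bash
python3 - <<'E'
from h import *
def cloud(n,f,u0,u1,v0,v1):
    d=np.load(f); c=env.camera_params(n);R=np.array(c['R']);t=np.array(c['t'])
    v,u=np.mgrid[v0:v1,u0:u1]; z=d[v0:v1,u0:u1]; m=z>0
    P=np.stack([(u-c['cx'])/c['fx']*z,(v-c['cy'])/c['fy']*z,z],-1)[m]
    return (P-t)@R
for n,b in (('top',(225,300,180,250)),('scene',(255,335,175,275))):
    P=cloud(n,f'pics/{n}1.npy',*b); 
    np.save(f'pics/{n}cloud.npy',P)
    Q=P[P[:,2]>160]; print(n,len(Q),Q.mean(0),Q.min(0),Q.max(0),np.percentile(Q,98,axis=0))
    xy=Q[:,:2].astype(np.float32); r=cv2.minAreaRect(xy);print(r)
    w,V=np.linalg.eigh(np.cov(xy.T));print(V[:,1],np.degrees(np.arctan2(V[1,1],V[0,1])))
    B=P[(P[:,2]<30)&(P[:,2]>8)];print(len(B), cv2.minAreaRect(B[:,:2].astype(np.float32)))
p=cv2.imread('pics/scene1.png')[160:290,230:350];cv2.imwrite('pics/sc_crop.png',cv2.resize(p,None,fx=5,fy=4.5,interpolation=cv2.INTER_CUBIC))
p=cv2.imread('pics/top1.png')[160:270,190:330];cv2.imwrite('pics/tp_crop.png',cv2.resize(p,None,fx=5,fy=5,interpolation=cv2.INTER_CUBIC))
E
```

```text
top 967 [585.51991957  37.57949545 191.78726063] [554.48698992 -34.25082895 160.06323447] [620.67173278 112.73782946 210.78600975] [615.28075245 104.8417765  207.72239133]
((587.749267578125, 39.21885299682617), (145.20616149902344, 38.209228515625), 76.1068344116211)
[0.23623251 0.97169656] 76.33571404764649
1200 ((587.513671875, 33.66661071777344), (228.86158752441406, 170.79141235351562), 75.77952575683594)
scene 1115 [597.48106276  30.19465839 184.48111505] [557.10985833 -34.5756102  160.01671136] [625.7137732  107.19792903 205.60492877] [620.7156363   95.46308436 204.1150819 ]
((591.10986328125, 37.56989669799805), (141.871337890625, 41.22331237792969), 75.8782730102539)
[0.28789732 0.95766128] 73.26788632725669
1366 ((503.68853759765625, 109.64396667480469), (195.26708984375, 425.8384094238281), 55.47947692871094)
```

View pics/sc_crop.png

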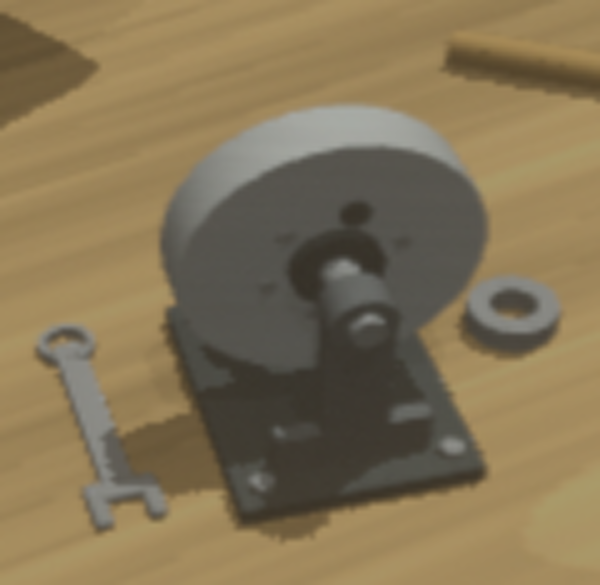

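View pics/tp_crop.png

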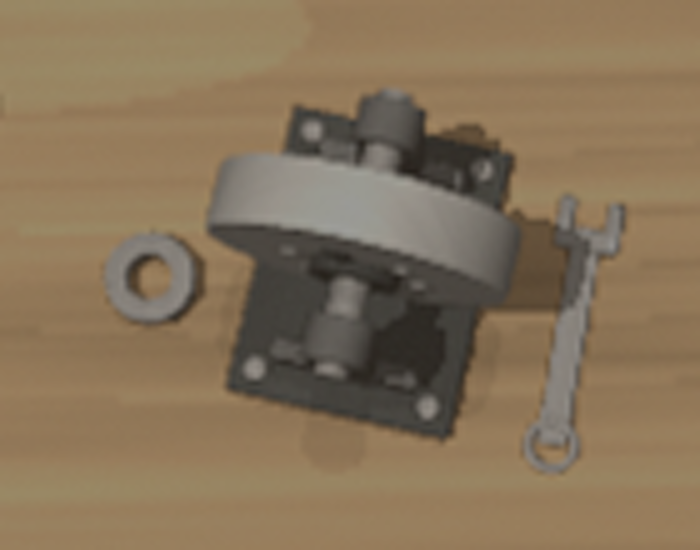

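```bash
python3 - <<'E'
from h import *
from scipy.optimize import least_squares
# fit solid disc: signed distance to cylinder surface
for sel in (['top'],['scene'],['top','scene']):
    P=np.vstack([np.load(f'pics/{n}cloud.npy') for n in sel]); P=P[(P[:,2]>150)]
    def sd(p):
        cx,cy,a,cz=p; ax=np.array([np.cos(a),np.sin(a)]);tn=np.array([-ax[1],ax[0]])
        d=P[:,:2]-[cx,cy]; h=np.abs(d@ax)-18; r=np.hypot(d@tn,P[:,2]-cz)-80
        return np.where((h<0)&(r<0),np.maximum(h,r),np.hypot(np.maximum(h,0),np.maximum(r,0)))
    s=least_squares(sd,[589,38,-.246,125],loss='soft_l1',f_scale=1.5)
    print(sel,s.x,np.degrees(s.x[2]),np.median(abs(sd(s.x))))
s=env.state();print(s['t'])
E
```

```text
['top'] [ 5.88526282e+02  3.89747835e+01 -2.43398411e-01  1.26104265e+02] -13.945701676429723 0.6830257766650618
['scene'] [ 5.89551252e+02  3.90361506e+01 -2.43333003e-01  1.23408747e+02] -13.941954081498398 0.7768601545597438
['top', 'scene'] [ 5.89282839e+02  3.91038708e+01 -2.43019457e-01  1.25050160e+02] -13.923989233377359 0.9848196374151712
0.1
```

Call:
play_rows(hand=65, targets=[{"linear": [0, 0, -28], "turn": 0}, {"linear": [35, -27, -28], "turn": -0.06}, {"linear": [70, -53, -28], "turn": -0.12}, {"linear": [116, -89, -28], "turn": -0.2}, {"linear": [162, -124, -28], "turn": -0.28}, {"linear": [209, -160, -28], "turn": -0.36}, {"linear": [255, -195, -28], "turn": -0.44}, {"linear": [301, -231, -28], "turn": -0.52}, {"linear": [347, -266, -28], "turn": -0.6}, {"linear": [394, -302, -28], "turn": -0.68}, {"linear": [440, -337, -28], "turn": -0.76}, {"linear": [486, -372, -28], "turn": -0.84}, {"linear": [520, -398, -28], "turn": -0.88}, {"linear": [545, -417, -28], "turn": -0.91}, {"linear": [556, -426, -28], "turn": -0.918}, {"linear": [556, -426, -28], "turn": -0.918}])

```text
t: 2.1
eef_pos: [589.2, 39.1, 319.9]
tcp_rot: [-3.141, 0.0, 1.328]
ft_force: [0.6, -0.9, -0.9]
opening: 0.684
```

```bash
python3 - <<'E'
from h import *
s=env.state();print({k:np.round(v,3) for k,v in s.items()})
snap('wrist','w1.png');snap('top','top2.png')
E
```

```text
{'t': np.float64(2.1), 'joints': array([-0.045,  0.415,  1.611, -0.   ,  1.116,  0.197]), 'qvel': array([-0.028, -0.011,  0.013, -0.002, -0.001, -0.009]), 'tau': array([ 1.5420e+00, -5.5997e+01, -2.6854e+01,  1.7400e-01,  3.0000e-02,
        1.2400e-01]), 'eef_pos': array([589.179,  39.13 , 319.89 ]), 'tcp_rot': array([-3.141,  0.   ,  1.328]), 'ft_force': array([ 0.578, -0.946, -0.919]), 'moment': array([-0.037, -0.048, -0.003]), 'opening': np.float64(0.684)}
```

View pics/w1.png

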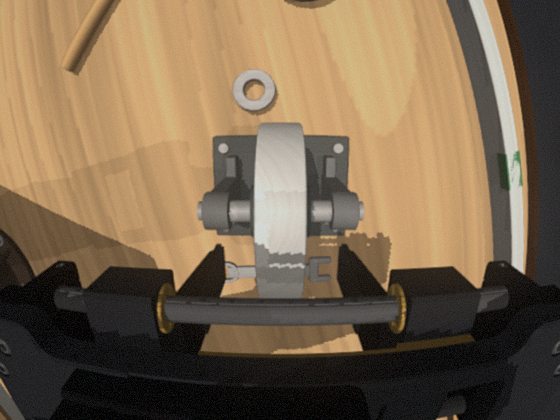

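The wrist view shows the disc at (280,200) centred between the fingers at (205,290) and (360,290), jaws along the axle. Next I descend and grip.

Call:
play_rows(targets=[{"linear": [0, 0, 30]}, {"linear": [0, 0, 55]}, {"linear": [0, 0, 70]}, {"linear": [0, 0, 74]}, {"linear": [0, 0, 74]}])

```text
validation failed for argument at $.ta...
```

Call:
play_rows(hand=20, targets=[{"linear": [0, 0, 0]}, {"linear": [0, 0, 0]}, {"linear": [0, 0, 0]}, {"linear": [0, 0, 0]}, {"linear": [0, 0, 0]}, {"linear": [0, 0, 0]}])

```text
validation failed for argument at $.ta...
```

```bash
cat > st.py <<'E'
from h import *
s=env.state(); C=np.array([589.2,39.1,125]); a=np.array([np.sin(1.328),-np.cos(1.328),0]); tx=np.array([np.cos(1.328),np.sin(1.328),0])
F=s['ft_force'];M=s['moment'];T=s['eef_pos'];g=T-[0,0,59]-C
al=np.arctan2(g@tx,g[2]);r=np.hypot(g@tx,g[2]);tang=tx*np.cos(al)-np.array([0,0,1])*np.sin(al); rad=tx*np.sin(al)+np.array([0,0,1])*np.cos(al)
# torque applied by tool on disc, positive = increasing alpha ; axis for +alpha: rad x tang
ax=np.cross(rad,tang)
t1=-F@tang*r/1000; t2=-(M+np.cross(T-C,F)/1000)@ax; t3=-(M+np.cross(g,F)/1000)@ax
print('t%.2f al %.1f r %.1f open %.3f Ft %.2f Fr %.2f | tau_F %.3f tau_tcp %.3f tau_gp %.3f M %s F %s'%(s['t'],np.degrees(al),r,s['opening'],-F@tang,-F@rad,t1,t2,t3,np.round(M,2),np.round(F,1)))
E
python3 st.py
```

```text
t2.20 al -0.4 r 136.1 open 0.683 Ft -0.23 Fr 0.31 | tau_F -0.031 tau_tcp -0.058 tau_gp -0.044 M [-0.03 -0.07  0.02] F [ 1.  -0.  -0.3]
```

Both keys are required.

Call:
play_rows(targets=[{"linear": [0, 0, 30], "turn": 0}, {"linear": [0, 0, 55], "turn": 0}, {"linear": [0, 0, 70], "turn": 0}, {"linear": [0, 0, 74], "turn": 0}, {"linear": [0, 0, 74], "turn": 0}])

```text
t: 2.82
eef_pos: [589.4, 38.7, 246.7]
tcp_rot: [3.141, -0.0, 1.327]
ft_force: [0.1, -0.0, -0.9]
opening: 0.683
```

Call:
play_rows(hand=20, targets=[{"linear": [0, 0, 0], "turn": 0}, {"linear": [0, 0, 0], "turn": 0}, {"linear": [0, 0, 0], "turn": 0}, {"linear": [0, 0, 0], "turn": 0}, {"linear": [0, 0, 0], "turn": 0}, {"linear": [0, 0, 0], "turn": 0}])

```text
t: 3.58
eef_pos: [588.4, 39.3, 246.4]
tcp_rot: [-3.139, 0.0, 1.328]
ft_force: [-5.9, 1.4, 4.7]
opening: 0.378
```

```bash
python3 st.py
```

```text
t3.58 al 0.0 r 62.4 open 0.378 Ft 0.10 Fr -4.74 | tau_F 0.006 tau_tcp 0.013 tau_gp 0.007 M [ 0.23  0.91 -0.12] F [-5.9  1.4  4.7]
```

```bash
cat > tab.py <<'E'
import numpy as np,sys,json
a0,a1,st,n=map(float,sys.argv[1:5]);R=62
f=lambda a:np.array([R*np.sin(np.radians(a)),-R*np.cos(np.radians(a))])
s=np.sign(a1-a0)*st;b=a0
while abs(b-a1)>.1:
    print(b,b+s,[ [round(float(v),1) for v in f(b+s*k/n)-f(b)] for k in range(1,int(n)+1)]);b+=s
E
python3 tab.py 0 60 15 5; python3 tab.py 60 -60 15 5; python3 tab.py -60 0 15 5
```

```text
0.0 15.0 [[3.2, 0.1], [6.5, 0.3], [9.7, 0.8], [12.9, 1.4], [16.0, 2.1]]
15.0 30.0 [[3.1, 0.9], [6.2, 2.0], [9.2, 3.2], [12.1, 4.6], [15.0, 6.2]]
30.0 45.0 [[2.8, 1.7], [5.4, 3.5], [8.0, 5.5], [10.5, 7.6], [12.8, 9.9]]
45.0 60.0 [[2.2, 2.4], [4.3, 4.8], [6.3, 7.4], [8.2, 10.1], [9.9, 12.8]]
60.0 45.0 [[-1.7, -2.8], [-3.5, -5.4], [-5.5, -8.0], [-7.6, -10.5], [-9.9, -12.8]]
45.0 30.0 [[-2.4, -2.2], [-4.8, -4.3], [-7.4, -6.3], [-10.1, -8.2], [-12.8, -9.9]]
30.0 15.0 [[-2.9, -1.5], [-5.8, -2.9], [-8.8, -4.2], [-11.8, -5.3], [-15.0, -6.2]]
15.0 0.0 [[-3.2, -0.8], [-6.3, -1.3], [-9.6, -1.8], [-12.8, -2.0], [-16.0, -2.1]]
0.0 -15.0 [[-3.2, 0.1], [-6.5, 0.3], [-9.7, 0.8], [-12.9, 1.4], [-16.0, 2.1]]
-15.0 -30.0 [[-3.1, 0.9], [-6.2, 2.0], [-9.2, 3.2], [-12.1, 4.6], [-15.0, 6.2]]
-30.0 -45.0 [[-2.8, 1.7], [-5.4, 3.5], [-8.0, 5.5], [-10.5, 7.6], [-12.8, 9.9]]
-45.0 -60.0 [[-2.2, 2.4], [-4.3, 4.8], [-6.3, 7.4], [-8.2, 10.1], [-9.9, 12.8]]
-60.0 -45.0 [[1.7, -2.8], [3.5, -5.4], [5.5, -8.0], [7.6, -10.5], [9.9, -12.8]]
-45.0 -30.0 [[2.4, -2.2], [4.8, -4.3], [7.4, -6.3], [10.1, -8.2], [12.8, -9.9]]
-30.0 -15.0 [[2.9, -1.5], [5.8, -2.9], [8.8, -4.2], [11.8, -5.3], [15.0, -6.2]]
-15.0 0.0 [[3.2, -0.8], [6.3, -1.3], [9.6, -1.8], [12.8, -2.0], [16.0, -2.1]]
```

Call:
play_rows(targets=[{"linear": [3.2, -0.8, 0.1], "turn": 0}, {"linear": [6.5, -0.8, 0.3], "turn": 0}, {"linear": [9.7, -0.8, 0.8], "turn": 0}, {"linear": [12.9, -0.8, 1.4], "turn": 0}, {"linear": [16, -0.8, 2.1], "turn": 0}])

```text
t: 4.2
eef_pos: [591.9, 53.8, 244.6]
tcp_rot: [-3.141, 0.002, 1.328]
ft_force: [-4.4, -7.6, 6.2]
opening: 0.382
```

```bash
python3 st.py
```

```text
t4.20 al 13.8 r 62.4 open 0.382 Ft 9.72 Fr -3.99 | tau_F 0.607 tau_tcp -0.819 tau_gp -1.319 M [-1.77  0.85 -0.11] F [-4.4 -7.6  6.2]
```

Call:
play_rows(targets=[{"linear": [3.1, 0, 0.9], "turn": 0}, {"linear": [6.2, 0, 2.0], "turn": 0}, {"linear": [9.2, 0, 3.2], "turn": 0}, {"linear": [12.1, 0, 4.6], "turn": 0}, {"linear": [15, 0, 6.2], "turn": 0}])

```text
t: 4.82
eef_pos: [595.6, 69.0, 239.2]
tcp_rot: [3.141, 0.001, 1.328]
ft_force: [-6.4, -1.7, 13.6]
opening: 0.38
```

```bash
python3 st.py; python3 -c "
from h import *
snap('scene','s3.png')
p=cv2.imread('pics/s3.png')[160:290,230:350];cv2.imwrite('pics/s3c.png',cv2.resize(p,None,fx=5,fy=4.5,interpolation=cv2.INTER_CUBIC))"
```

```text
t4.83 al 29.0 r 63.1 open 0.380 Ft 9.41 Fr -10.35 | tau_F 0.593 tau_tcp -0.389 tau_gp -0.579 M [-0.91  1.18 -0.08] F [-6.4 -1.7 13.6]
```

View pics/s3c.png

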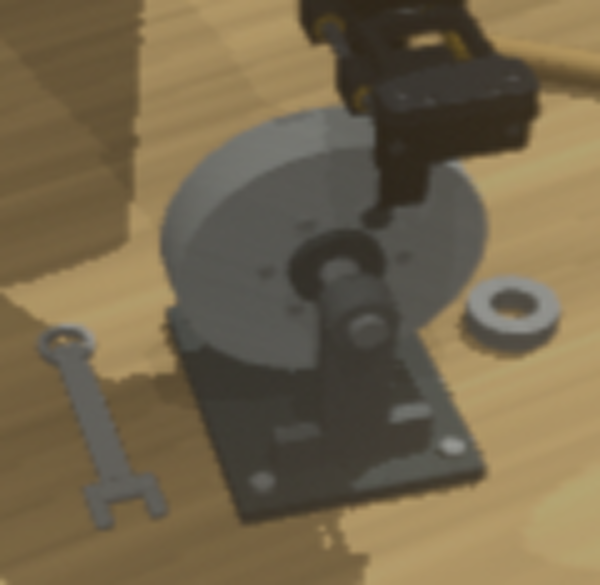

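```bash
cat >> st.py <<'E'
for dd in (95,105):
    tot=-(M+np.cross(T+[0,0,dd]-C,F)/1000)@ax
    print('   tot(d=%d) %.3f'%(dd,tot),end='')
print()
import json
open('log.jsonl','a').write(json.dumps([s['t'],float(al),float(r),list(map(float,F)),list(map(float,M)),list(map(float,T))])+'\n')
E
python3 st.py
```

```text
t4.88 al 29.3 r 63.1 open 0.377 Ft 7.81 Fr -9.16 | tau_F 0.492 tau_tcp -0.325 tau_gp -0.462 M [-0.73  1.   -0.09] F [-4.7 -1.2 11.8]
   tot(d=95) -0.104   tot(d=105) -0.081
```

Call:
play_rows(targets=[{"linear": [2.8, 0, 1.7], "turn": 0}, {"linear": [5.4, 0, 3.5], "turn": 0}, {"linear": [8.0, 0, 5.5], "turn": 0}, {"linear": [10.5, 0, 7.6], "turn": 0}, {"linear": [12.8, 0, 9.9], "turn": 0}])

```text
t: 5.5
eef_pos: [598.9, 82.1, 229.6]
tcp_rot: [3.141, -0.0, 1.328]
ft_force: [-5.3, 2.5, 15.7]
opening: 0.376
```

```bash
python3 st.py
```

```text
t5.50 al 44.0 r 63.4 open 0.376 Ft 10.07 Fr -12.06 | tau_F 0.639 tau_tcp 0.345 tau_gp 0.412 M [ 0.06  1.18 -0.09] F [-5.3  2.5 15.7]
   tot(d=95) 0.238   tot(d=105) 0.226
```

Call:
play_rows(targets=[{"linear": [2.2, 0, 2.4], "turn": 0}, {"linear": [4.3, 0, 4.8], "turn": 0}, {"linear": [6.3, 0, 7.4], "turn": 0}, {"linear": [8.2, 0, 10.1], "turn": 0}, {"linear": [9.9, 0, 12.8], "turn": 0}])

```text
t: 6.12
eef_pos: [601.4, 92.1, 216.8]
tcp_rot: [3.141, -0.001, 1.328]
ft_force: [-4.1, 5.6, 15.4]
opening: 0.378
```

```bash
python3 st.py
```

```text
t6.12 al 58.9 r 63.5 open 0.378 Ft 10.89 Fr -11.80 | tau_F 0.692 tau_tcp 0.554 tau_gp 0.818 M [ 0.39  1.06 -0.06] F [-4.1  5.6 15.4]
   tot(d=95) 0.129   tot(d=105) 0.084
```

Call:
play_rows(targets=[{"linear": [-1.7, 0, -2.8], "turn": 0}, {"linear": [-3.5, 0, -5.4], "turn": 0}, {"linear": [-5.5, 0, -8.0], "turn": 0}, {"linear": [-7.6, 0, -10.5], "turn": 0}, {"linear": [-9.9, 0, -12.8], "turn": 0}])

```text
t: 6.75
eef_pos: [599.0, 82.1, 225.9]
tcp_rot: [-3.14, -0.0, 1.327]
ft_force: [6.4, 2.9, -21.7]
opening: 0.376
```

```bash
python3 st.py
```

```text
t6.75 al 46.5 r 60.8 open 0.376 Ft -18.71 Fr 11.77 | tau_F -1.138 tau_tcp -0.365 tau_gp -0.108 M [ 0.63 -1.75 -0.13] F [  6.4   2.9 -21.7]
   tot(d=95) -0.780   tot(d=105) -0.823
```

Call:
play_rows(targets=[{"linear": [-2.4, 0, -2.2], "turn": 0}, {"linear": [-4.8, 0, -4.3], "turn": 0}, {"linear": [-7.4, 0, -6.3], "turn": 0}, {"linear": [-10.1, 0, -8.2], "turn": 0}, {"linear": [-12.8, 0, -9.9], "turn": 0}])

```text
t: 7.38
eef_pos: [595.9, 69.7, 235.4]
tcp_rot: [-3.139, -0.001, 1.327]
ft_force: [7.2, 5.1, -25.6]
opening: 0.381
```

```bash
python3 st.py
```

```text
t7.38 al 31.4 r 60.2 open 0.381 Ft -19.03 Fr 18.41 | tau_F -1.145 tau_tcp -0.225 tau_gp 0.168 M [ 0.87 -1.94 -0.14] F [  7.2   5.1 -25.6]
   tot(d=95) -0.858   tot(d=105) -0.925
```

Call:
play_rows(targets=[{"linear": [-2.9, 0, -1.5], "turn": 0}, {"linear": [-5.8, 0, -2.9], "turn": 0}, {"linear": [-8.8, 0, -4.2], "turn": 0}, {"linear": [-11.8, 0, -5.3], "turn": 0}, {"linear": [-15, 0, -6.2], "turn": 0}])

```text
t: 8.0
eef_pos: [592.5, 55.9, 241.8]
tcp_rot: [-3.14, -0.002, 1.327]
ft_force: [8.0, 11.2, -23.2]
opening: 0.379
```

```bash
python3 st.py; python3 -c "
from h import *
snap('scene','s4.png')
p=cv2.imread('pics/s4.png')[160:290,230:350];cv2.imwrite('pics/s4c.png',cv2.resize(p,None,fx=5,fy=4.5,interpolation=cv2.INTER_CUBIC))"
```

```text
t8.00 al 16.5 r 60.3 open 0.379 Ft -18.90 Fr 18.60 | tau_F -1.139 tau_tcp 0.496 tau_gp 1.254 M [ 1.95 -2.06  0.  ] F [  8.   11.2 -23.2]
   tot(d=95) -0.724   tot(d=105) -0.853
```

View pics/s4c.png

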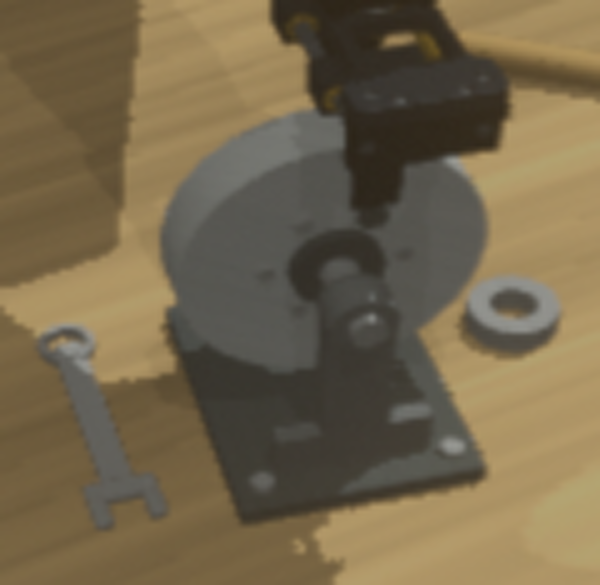

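```bash
cat > ang.py <<'E'
from h import *
C=np.array([589.2,39.1,125]); a=np.array([np.sin(1.328),-np.cos(1.328),0]); tx=np.array([np.cos(1.328),np.sin(1.328),0])
def ang(u,v,off=18):
    c=env.camera_params('scene');R=np.array(c['R']);t=np.array(c['t'])
    o=-R.T@t; d=R.T@np.array([(u-c['cx'])/c['fx'],(v-c['cy'])/c['fy'],1])
    p=o+d*((C+a*off-o)@a)/(d@a)-C
    return np.degrees(np.arctan2(p@tx,p[2])),np.hypot(p@tx,p[2])
def crop(x,y): return ang(230+x/5-.4,160+y/4.5-.4)
E
python3 - <<'E'
from ang import *
for n,L in (('s1',[(355,213),(285,238),(267,290),(403,243)]),('s3',[(378,218),(307,226),(265,272),(403,257),(297,308)]),('s4',[(372,215),(303,227),(266,275),(403,254),(297,308)])):
    print(n,[tuple(np.round(crop(*p),0)) for p in L])
# log recompute
import json
E
```

```text
s1 [(np.float64(16.0), np.float64(33.0)), (np.float64(-49.0), np.float64(34.0)), (np.float64(-112.0), np.float64(37.0)), (np.float64(83.0), np.float64(35.0))]
s3 [(np.float64(39.0), np.float64(33.0)), (np.float64(-27.0), np.float64(32.0)), (np.float64(-90.0), np.float64(35.0)), (np.float64(100.0), np.float64(36.0)), (np.float64(-149.0), np.float64(36.0))]
s4 [(np.float64(32.0), np.float64(34.0)), (np.float64(-31.0), np.float64(32.0)), (np.float64(-94.0), np.float64(35.0)), (np.float64(96.0), np.float64(35.0)), (np.float64(-149.0), np.float64(36.0))]
```

```bash
cat >> st.py <<'E'
snap('scene','L%05.2f.png'%s['t'])
E
cat > pol.py <<'E'
from ang import *
import sys,glob
c=env.camera_params('scene');R=np.array(c['R']);t=np.array(c['t'])
A,Rr=np.meshgrid(np.radians(np.arange(-180,180,.5)),np.arange(24,46,.5))
P=C+a*18+Rr[...,None]*(np.sin(A)[...,None]*tx+np.cos(A)[...,None]*np.array([0,0,1]))
q=P@R.T+t; mu=(c['fx']*q[...,0]/q[...,2]+c['cx']).astype(np.float32); mv=(c['fy']*q[...,1]/q[...,2]+c['cy']).astype(np.float32)
rows=[]
for f in sys.argv[2:]:
    im=cv2.remap(cv2.imread(f,0),mu,mv,cv2.INTER_CUBIC); im=np.clip(im.astype(int)*2,0,255).astype(np.uint8)
    im[:2]=255;rows.append(im)
o=np.vstack(rows); 
for k in range(-180,180,30): o[:, (k+180)*2]=160
cv2.imwrite(sys.argv[1],o)
E
python3 st.py; python3 tab.py 15 0 15 5|head -1
```

```text
t8.05 al 16.2 r 60.3 open 0.378 Ft -15.61 Fr 19.43 | tau_F -0.941 tau_tcp 0.542 tau_gp 1.107 M [ 1.63 -1.95 -0.04] F [  7.1   8.1 -23. ]
   tot(d=95) -0.366   tot(d=105) -0.462
15.0 0.0 [[-3.2, -0.8], [-6.3, -1.3], [-9.6, -1.8], [-12.8, -2.0], [-16.0, -2.1]]
```

Call:
play_rows(targets=[{"linear": [-3.2, 0, -0.8], "turn": 0}, {"linear": [-6.3, 0, -1.3], "turn": 0}, {"linear": [-9.6, 0, -1.8], "turn": 0}, {"linear": [-12.8, 0, -2.0], "turn": 0}, {"linear": [-16, 0, -2.1], "turn": 0}])

```text
t: 8.72
eef_pos: [588.8, 41.3, 244.8]
tcp_rot: [-3.141, -0.004, 1.327]
ft_force: [6.3, 17.7, -14.0]
opening: 0.377
```

```bash
python3 st.py
```

```text
t8.72 al 2.0 r 60.9 open 0.377 Ft -19.15 Fr 13.37 | tau_F -1.166 tau_tcp 1.289 tau_gp 2.391 M [ 3.27 -1.58  0.  ] F [  6.3  17.7 -14. ]
   tot(d=95) -0.486   tot(d=105) -0.673
```

Call:
play_rows(targets=[{"linear": [-3.2, 0, 0.1], "turn": 0}, {"linear": [-6.5, 0, 0.3], "turn": 0}, {"linear": [-9.7, 0, 0.8], "turn": 0}, {"linear": [-12.9, 0, 1.4], "turn": 0}, {"linear": [-16, 0, 2.1], "turn": 0}])

```text
t: 9.4
eef_pos: [585.0, 26.2, 244.5]
tcp_rot: [3.141, -0.005, 1.327]
ft_force: [1.3, 18.9, 3.6]
opening: 0.378
```

```bash
python3 st.py
```

```text
t9.40 al -12.7 r 62.0 open 0.378 Ft -18.98 Fr 0.56 | tau_F -1.176 tau_tcp 1.364 tau_gp 2.463 M [ 3.64 -0.45 -0.1 ] F [ 1.3 18.9  3.6]
   tot(d=95) -0.407   tot(d=105) -0.593
```

Call:
play_rows(targets=[{"linear": [-3.1, 0, 0.9], "turn": 0}, {"linear": [-6.2, 0, 2.0], "turn": 0}, {"linear": [-9.2, 0, 3.2], "turn": 0}, {"linear": [-12.1, 0, 4.6], "turn": 0}, {"linear": [-15, 0, 6.2], "turn": 0}])

```text
t: 10.07
eef_pos: [581.1, 10.7, 239.9]
tcp_rot: [3.14, -0.003, 1.328]
ft_force: [-6.0, 11.3, 20.8]
opening: 0.379
```

```bash
python3 st.py; python3 pol.py pics/pol1.png pics/scene1.png pics/s3.png pics/L*.png
```

```text
t10.07 al -27.8 r 63.2 open 0.379 Ft -18.09 Fr -13.95 | tau_F -1.144 tau_tcp 0.397 tau_gp 0.958 M [ 2.43  1.07 -0.06] F [-6.  11.3 20.8]
   tot(d=95) -0.504   tot(d=105) -0.599
```

View pics/pol1.png

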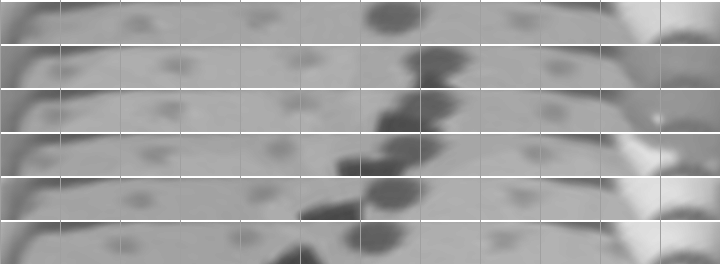

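Call:
play_rows(targets=[{"linear": [2.9, 0, -1.5], "turn": 0}, {"linear": [5.8, 0, -2.9], "turn": 0}, {"linear": [8.8, 0, -4.2], "turn": 0}, {"linear": [11.8, 0, -5.3], "turn": 0}, {"linear": [15, 0, -6.2], "turn": 0}])

```text
t: 10.75
eef_pos: [584.2, 22.7, 243.3]
tcp_rot: [-3.14, 0.003, 1.328]
ft_force: [-0.7, -8.1, -7.4]
opening: 0.376
```

```bash
python3 st.py
```

```text
t10.75 al -16.1 r 61.7 open 0.376 Ft 9.78 Fr 4.90 | tau_F 0.603 tau_tcp -0.678 tau_gp -1.152 M [-1.84 -0.12 -0.03] F [-0.7 -8.1 -7.4]
   tot(d=95) 0.085   tot(d=105) 0.165
```

Call:
play_rows(targets=[{"linear": [3.2, 0, -0.8], "turn": 0}, {"linear": [6.3, 0, -1.3], "turn": 0}, {"linear": [9.6, 0, -1.8], "turn": 0}, {"linear": [12.8, 0, -2.0], "turn": 0}, {"linear": [16, 0, -2.1], "turn": 0}])

```text
t: 11.42
eef_pos: [588.0, 38.1, 245.4]
tcp_rot: [-3.14, 0.003, 1.328]
ft_force: [-1.1, -8.9, -7.2]
opening: 0.378
```

```bash
python3 st.py
```

```text
t11.43 al -1.2 r 61.4 open 0.378 Ft 9.02 Fr 7.06 | tau_F 0.554 tau_tcp -0.960 tau_gp -1.483 M [-2.1   0.   -0.11] F [-1.1 -8.9 -7.2]
   tot(d=95) -0.117   tot(d=105) -0.028
```

Call:
play_rows(targets=[{"linear": [3.2, 0, 0.1], "turn": 0}, {"linear": [6.5, 0, 0.3], "turn": 0}, {"linear": [9.7, 0, 0.8], "turn": 0}, {"linear": [12.9, 0, 1.4], "turn": 0}, {"linear": [16, 0, 2.1], "turn": 0}])

```text
t: 12.1
eef_pos: [591.9, 53.6, 244.2]
tcp_rot: [-3.141, 0.003, 1.328]
ft_force: [-4.6, -8.0, 2.8]
opening: 0.375
```

```bash
python3 st.py
```

```text
t12.10 al 13.8 r 61.9 open 0.375 Ft 9.28 Fr -0.59 | tau_F 0.575 tau_tcp -0.943 tau_gp -1.467 M [-1.96  0.59 -0.11] F [-4.6 -8.   2.8]
   tot(d=95) -0.100   tot(d=105) -0.011
```

Call:
play_rows(targets=[{"linear": [3.1, 0, 0.9], "turn": 0}, {"linear": [6.2, 0, 2.0], "turn": 0}, {"linear": [9.2, 0, 3.2], "turn": 0}, {"linear": [12.1, 0, 4.6], "turn": 0}, {"linear": [15, 0, 6.2], "turn": 0}])

```text
t: 12.78
eef_pos: [595.6, 68.9, 239.0]
tcp_rot: [3.142, 0.001, 1.328]
ft_force: [-6.1, -3.4, 12.4]
opening: 0.381
```

```bash
python3 st.py
```

```text
t12.78 al 28.9 r 62.9 open 0.381 Ft 10.14 Fr -8.53 | tau_F 0.637 tau_tcp -0.387 tau_gp -0.667 M [-1.06  1.13 -0.07] F [-6.1 -3.4 12.4]
   tot(d=95) 0.063   tot(d=105) 0.111
```

Call:
play_rows(targets=[{"linear": [2.8, 0, 1.7], "turn": 0}, {"linear": [5.4, 0, 3.5], "turn": 0}, {"linear": [8.0, 0, 5.5], "turn": 0}, {"linear": [10.5, 0, 7.6], "turn": 0}, {"linear": [12.8, 0, 9.9], "turn": 0}])

```text
t: 13.45
eef_pos: [598.9, 82.1, 229.6]
tcp_rot: [3.141, -0.0, 1.328]
ft_force: [-5.3, 2.6, 15.6]
opening: 0.379
```

```bash
python3 st.py
```

```text
t13.45 al 44.0 r 63.4 open 0.379 Ft 9.95 Fr -12.13 | tau_F 0.631 tau_tcp 0.244 tau_gp 0.319 M [-0.02  1.22 -0.06] F [-5.3  2.6 15.6]
   tot(d=95) 0.124   tot(d=105) 0.111
```

Call:
play_rows(targets=[{"linear": [2.2, 0, 2.4], "turn": 0}, {"linear": [4.3, 0, 4.8], "turn": 0}, {"linear": [6.3, 0, 7.4], "turn": 0}, {"linear": [8.2, 0, 10.1], "turn": 0}, {"linear": [9.9, 0, 12.8], "turn": 0}])

```text
t: 14.12
eef_pos: [601.4, 92.1, 216.9]
tcp_rot: [3.141, -0.001, 1.328]
ft_force: [-4.8, 5.9, 15.9]
opening: 0.378
```

```bash
python3 st.py; python3 pol.py pics/pol2.png pics/scene1.png pics/L*.png
```

```text
t14.12 al 58.9 r 63.5 open 0.378 Ft 11.27 Fr -12.11 | tau_F 0.716 tau_tcp 0.542 tau_gp 0.810 M [ 0.38  1.13 -0.12] F [-4.8  5.9 15.9]
   tot(d=95) 0.110   tot(d=105) 0.065
```

View pics/pol2.png

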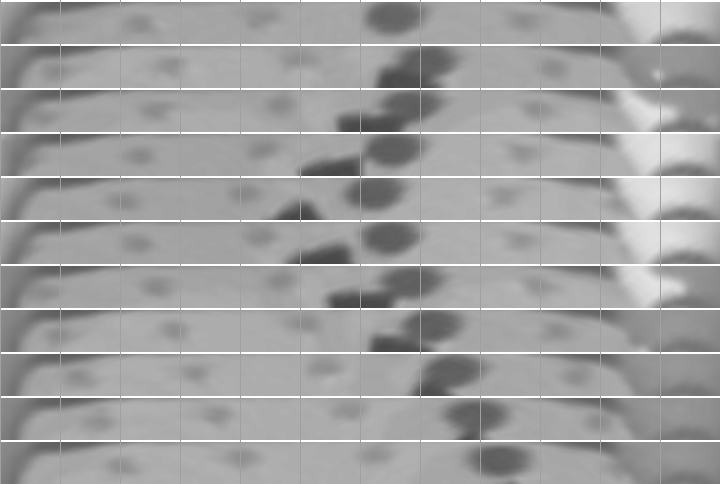

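```bash
cat > fit.py <<'E'
import numpy as np,json
from scipy.optimize import least_squares
C=np.array([589.2,39.1,125]); tx=np.array([np.cos(1.328),np.sin(1.328),0]);ax=np.cross([0,0,1],tx)
D=[ # th,s,T,F,M
(27,1,[591.9,53.8,244.6],[-4.4,-7.6,6.2],[-1.77,.85,-.11]),
(38.5,1,[595.6,69,239.2],[-6.4,-1.7,13.6],[-.91,1.18,-.08]),
(48,1,[598.9,82.1,229.6],[-5.3,2.5,15.7],[.06,1.18,-.09]),
(60,1,[601.4,92.1,216.8],[-4.1,5.6,15.4],[.39,1.06,-.06]),
(52,-1,[599,82.1,225.9],[6.4,2.9,-21.7],[.63,-1.75,-.13]),
(43,-1,[595.9,69.7,235.4],[7.2,5.1,-25.6],[.87,-1.94,-.14]),
(33,-1,[592.5,55.9,241.8],[8,11.2,-23.2],[1.95,-2.06,0])]
th={8.72:(26.5,-1),9.40:(17.5,-1),10.07:(8.5,-1),10.75:(16,1),11.43:(26,1),12.10:(35.5,1),12.78:(46,1),13.45:(57,1),14.12:(70,1)}
try: th.update({float(k):tuple(v) for k,v in json.load(open('th.json')).items()})
except Exception: pass
for l in open('log.jsonl'):
    t,al,r,F,M,T=json.loads(l)
    for k in th:
        if abs(k-t)<.02: D.append((*th[k],T,F,M))
TH=np.radians([d[0] for d in D]);S=np.array([d[1] for d in D]);T=np.array([d[2] for d in D]);F=np.array([d[3] for d in D]);M=np.array([d[4] for d in D])
tot=lambda d:-(M+np.cross(T+[0,0,d]-C,F)/1000)@ax
def res(p,w=1):
    d,A,ph,Dr=p
    m=S*Dr-A*np.sin(TH+ph)
    return np.r_[(tot(d)-m)/.05,(A-.36)/.03,(Dr-.47)/.02]
if __name__=='__main__':
    for ph0 in (0,1.5,3,4.5):
        s=least_squares(res,[100,.36,ph0,.47],loss='soft_l1')
        cov=np.linalg.inv(s.jac.T@s.jac)
        print('d %.0f A %.3f phi %.1f+-%.1f D %.3f cost %.2f'%(s.x[0],s.x[1],np.degrees(s.x[2]),np.degrees(cov[2,2]**.5),s.x[3],s.cost))
    for d0 in (70,80,90,100,110,120):
        s=least_squares(lambda q:res([d0,*q]),[.36,1,.47],loss='soft_l1');print(d0,s.x[0],np.degrees(s.x[1]),s.x[2],s.cost)
    for d,t in zip(D,tot(100)): print(d[0],d[1],round(t,3))
E
python3 fit.py
```

```text
d 113 A 0.401 phi 30.4+-8.2 D 0.470 cost 11.41
d 113 A 0.401 phi 30.4+-8.2 D 0.470 cost 11.41
d 113 A 0.401 phi -329.6+-8.2 D 0.470 cost 11.41
d 113 A -0.396 phi 5971.3+-8.9 D 0.469 cost 35.08
70 0.36193159891032806 106.35580987661383 0.1858605762254066 67.87383995818693
80 0.35102386067517943 90.75596401508042 0.2718396627820492 51.86844353836472
90 0.3399623348481993 62.89088234757544 0.36419744960424344 36.36685334518499
100 0.3589931875895588 39.17914421598764 0.4233966757557465 21.65654980112279
110 0.39029501242874515 29.995514680532715 0.45942223742870236 12.107414965628378
120 0.42934765831072613 31.577849592729073 0.5118371803774766 15.612802220953341
27 1 0.022
38.5 1 -0.068
48 1 0.231
60 1 0.108
52 -1 -0.799
43 -1 -0.896
33 -1 -0.783
26.5 -1 -0.579
17.5 -1 -0.5
8.5 -1 -0.552
16 1 0.125
26 1 -0.073
35.5 1 -0.056
46 1 0.087
57 1 0.118
70 1 0.088
```

Per the strips, the plug has gone from +17° to +70°, and the force fit puts the heavy side about 30° ahead of the plug, now roughly level. I'll regrip and carry it on down.

Call:
play_rows(hand=60, targets=[{"linear": [0, 0, 0], "turn": 0}, {"linear": [0, 0, 0], "turn": 0}, {"linear": [0, 0, 0], "turn": 0}, {"linear": [-10, 0, -13], "turn": 0}, {"linear": [-23, 0, -23], "turn": 0}, {"linear": [-38, 0, -29], "turn": 0}, {"linear": [-54, 0, -31], "turn": 0}, {"linear": [-70, 0, -29], "turn": 0}, {"linear": [-85, 0, -23], "turn": 0}, {"linear": [-97, 0, -13], "turn": 0}, {"linear": [-107.2, 0, 0], "turn": 0}, {"linear": [-107.2, 0, 0], "turn": 0}, {"linear": [-107.2, 0, 0], "turn": 0}])

```text
t: 15.8
eef_pos: [575.8, -12.5, 215.2]
tcp_rot: [-3.142, 0.0, 1.328]
ft_force: [-0.3, 0.3, -0.6]
opening: 0.629
```

```bash
python3 st.py
```

```text
t15.80 al -59.7 r 61.8 open 0.629 Ft 0.36 Fr 0.49 | tau_F 0.022 tau_tcp -0.004 tau_gp 0.010 M [-0.04 -0.11  0.01] F [-0.3  0.3 -0.6]
   tot(d=95) -0.027   tot(d=105) -0.029
```

Call:
play_rows(hand=20, targets=[{"linear": [0, 0, 0], "turn": 0}, {"linear": [0, 0, 0], "turn": 0}, {"linear": [0, 0, 0], "turn": 0}, {"linear": [0, 0, 0], "turn": 0}])

```text
t: 16.35
eef_pos: [575.4, -12.5, 215.3]
tcp_rot: [-3.141, -0.0, 1.328]
ft_force: [-3.1, 1.0, 3.7]
opening: 0.376
```

```bash
python3 st.py
```

```text
t16.35 al -59.6 r 62.0 open 0.376 Ft -3.35 Fr -1.68 | tau_F -0.207 tau_tcp -0.115 tau_gp -0.100 M [ 0.18  0.29 -0.06] F [-3.1  1.   3.7]
   tot(d=95) -0.138   tot(d=105) -0.140
```

Call:
play_rows(targets=[{"linear": [1.7, 0, -2.8], "turn": 0}, {"linear": [3.5, 0, -5.4], "turn": 0}, {"linear": [5.5, 0, -8.0], "turn": 0}, {"linear": [7.6, 0, -10.5], "turn": 0}, {"linear": [9.9, 0, -12.8], "turn": 0}])

```text
t: 17.02
eef_pos: [577.8, -2.9, 227.7]
tcp_rot: [-3.141, 0.0, 1.328]
ft_force: [1.9, 2.9, -19.7]
opening: 0.378
```

```bash
python3 st.py
```

```text
t17.02 al -44.9 r 61.6 open 0.378 Ft 11.59 Fr 16.32 | tau_F 0.714 tau_tcp 0.617 tau_gp 0.812 M [-0.04 -0.58 -0.14] F [  1.9   2.9 -19.7]
   tot(d=95) 0.304   tot(d=105) 0.271
```

Call:
play_rows(targets=[{"linear": [2.4, 0, -2.2], "turn": 0}, {"linear": [4.8, 0, -4.3], "turn": 0}, {"linear": [7.4, 0, -6.3], "turn": 0}, {"linear": [10.1, 0, -8.2], "turn": 0}, {"linear": [12.8, 0, -9.9], "turn": 0}])

```text
t: 17.7
eef_pos: [580.8, 9.3, 237.9]
tcp_rot: [-3.141, 0.001, 1.328]
ft_force: [-1.7, -1.6, -20.9]
opening: 0.372
```

```bash
python3 st.py
```

```text
t17.70 al -29.9 r 62.2 open 0.372 Ft 12.06 Fr 17.16 | tau_F 0.750 tau_tcp 0.097 tau_gp -0.016 M [-0.72  0.27 -0.07] F [ -1.7  -1.6 -20.9]
   tot(d=95) 0.278   tot(d=105) 0.297
```

Call:
play_rows(targets=[{"linear": [2.9, 0, -1.5], "turn": 0}, {"linear": [5.8, 0, -2.9], "turn": 0}, {"linear": [8.8, 0, -4.2], "turn": 0}, {"linear": [11.8, 0, -5.3], "turn": 0}, {"linear": [15, 0, -6.2], "turn": 0}])

```text
t: 18.38
eef_pos: [584.4, 23.5, 244.1]
tcp_rot: [-3.141, 0.001, 1.328]
ft_force: [-5.6, -6.5, -18.5]
opening: 0.378
```

```bash
python3 st.py
```

```text
t18.38 al -15.2 r 62.3 open 0.378 Ft 12.26 Fr 15.83 | tau_F 0.764 tau_tcp -0.431 tau_gp -0.885 M [-1.53  0.68 -0.08] F [ -5.6  -6.5 -18.5]
   tot(d=95) 0.300   tot(d=105) 0.377
```

Call:
play_rows(targets=[{"linear": [3.2, 0, -0.8], "turn": 0}, {"linear": [6.3, 0, -1.3], "turn": 0}, {"linear": [9.6, 0, -1.8], "turn": 0}, {"linear": [12.8, 0, -2.0], "turn": 0}, {"linear": [16, 0, -2.1], "turn": 0}])

```text
t: 19.05
eef_pos: [588.1, 38.5, 246.7]
tcp_rot: [-3.141, 0.002, 1.328]
ft_force: [-8.6, -10.5, -10.5]
opening: 0.38
```

```bash
python3 st.py
```

```text
t19.05 al -0.8 r 62.7 open 0.380 Ft 12.37 Fr 10.35 | tau_F 0.776 tau_tcp -1.063 tau_gp -1.785 M [-2.3   1.37 -0.1 ] F [ -8.6 -10.5 -10.5]
   tot(d=95) 0.099   tot(d=105) 0.221
```

Call:
play_rows(targets=[{"linear": [3.2, 0, 0.1], "turn": 0}, {"linear": [6.5, 0, 0.3], "turn": 0}, {"linear": [9.7, 0, 0.8], "turn": 0}, {"linear": [12.9, 0, 1.4], "turn": 0}, {"linear": [16, 0, 2.1], "turn": 0}])

```text
t: 19.73
eef_pos: [591.9, 53.9, 245.9]
tcp_rot: [3.141, 0.002, 1.328]
ft_force: [-11.8, -11.4, 1.9]
opening: 0.377
```

```bash
python3 st.py
```

```text
t19.73 al 13.7 r 63.7 open 0.377 Ft 13.91 Fr 1.43 | tau_F 0.886 tau_tcp -1.109 tau_gp -1.927 M [-2.34  2.23 -0.04] F [-11.8 -11.4   1.9]
   tot(d=95) 0.207   tot(d=105) 0.346
```

Call:
play_rows(targets=[{"linear": [3.1, 0, 0.9], "turn": 0}, {"linear": [6.2, 0, 2.0], "turn": 0}, {"linear": [9.2, 0, 3.2], "turn": 0}, {"linear": [12.1, 0, 4.6], "turn": 0}, {"linear": [15, 0, 6.2], "turn": 0}])

```text
t: 20.4
eef_pos: [595.7, 69.3, 241.1]
tcp_rot: [3.14, 0.0, 1.328]
ft_force: [-14.4, -3.1, 12.9]
opening: 0.377
```

```bash
python3 st.py
```

```text
t20.40 al 28.4 r 65.0 open 0.377 Ft 11.89 Fr -8.29 | tau_F 0.772 tau_tcp -0.549 tau_gp -0.934 M [-1.04  2.91 -0.05] F [-14.4  -3.1  12.9]
   tot(d=95) 0.070   tot(d=105) 0.135
```

Call:
play_rows(targets=[{"linear": [2.8, 0, 1.7], "turn": 0}, {"linear": [5.4, 0, 3.5], "turn": 0}, {"linear": [8.0, 0, 5.5], "turn": 0}, {"linear": [10.5, 0, 7.6], "turn": 0}, {"linear": [12.8, 0, 9.9], "turn": 0}])

```text
t: 21.08
eef_pos: [599.0, 82.8, 232.0]
tcp_rot: [3.139, -0.002, 1.328]
ft_force: [-14.6, 3.1, 18.7]
opening: 0.377
```

```bash
python3 st.py
```

```text
t21.07 al 43.0 r 65.6 open 0.377 Ft 13.18 Fr -13.32 | tau_F 0.865 tau_tcp 0.337 tau_gp 0.304 M [ 0.17  3.03 -0.04] F [-14.6   3.1  18.7]
   tot(d=95) 0.390   tot(d=105) 0.396
```

Call:
play_rows(targets=[{"linear": [2.2, 0, 2.4], "turn": 0}, {"linear": [4.3, 0, 4.8], "turn": 0}, {"linear": [6.3, 0, 7.4], "turn": 0}, {"linear": [8.2, 0, 10.1], "turn": 0}, {"linear": [9.9, 0, 12.8], "turn": 0}])

```text
t: 21.75
eef_pos: [601.5, 92.9, 219.3]
tcp_rot: [3.139, -0.003, 1.328]
ft_force: [-13.3, 6.5, 19.0]
opening: 0.377
```

```bash
python3 st.py; ls pics/L*; python3 pol.py pics/pol3.png pics/scene1.png pics/L14*.png pics/L16.[4-9]*.png pics/L1[789]*.png pics/L2*.png
```

```text
t21.75 al 57.4 r 65.5 open 0.377 Ft 14.32 Fr -12.87 | tau_F 0.938 tau_tcp 0.797 tau_gp 0.982 M [0.79 3.01 0.01] F [-13.3   6.5  19. ]
   tot(d=95) 0.500   tot(d=105) 0.468
pics/L08.05.npy
pics/L08.05.png
pics/L08.72.npy
pics/L08.72.png
pics/L09.40.npy
pics/L09.40.png
pics/L10.07.npy
pics/L10.07.png
pics/L10.75.npy
pics/L10.75.png
pics/L11.43.npy
pics/L11.43.png
pics/L12.10.npy
pics/L12.10.png
pics/L12.78.npy
pics/L12.78.png
pics/L13.45.npy
pics/L13.45.png
pics/L14.12.npy
pics/L14.12.png
pics/L15.80.npy
pics/L15.80.png
pics/L16.35.npy
pics/L16.35.png
pics/L17.02.npy
pics/L17.02.png
pics/L17.70.npy
pics/L17.70.png
pics/L18.38.npy
pics/L18.38.png
pics/L19.05.npy
pics/L19.05.png
pics/L19.73.npy
pics/L19.73.png
pics/L20.40.npy
pics/L20.40.png
pics/L21.07.npy
pics/L21.07.png
pics/L21.75.npy
pics/L21.75.png[ WARN:0@0.037] global loadsave.cpp:275 findDecoder imread_('pics/L16.[4-9]*.png'): can't open/read file: check file path/integrity
```

View pics/pol3.png

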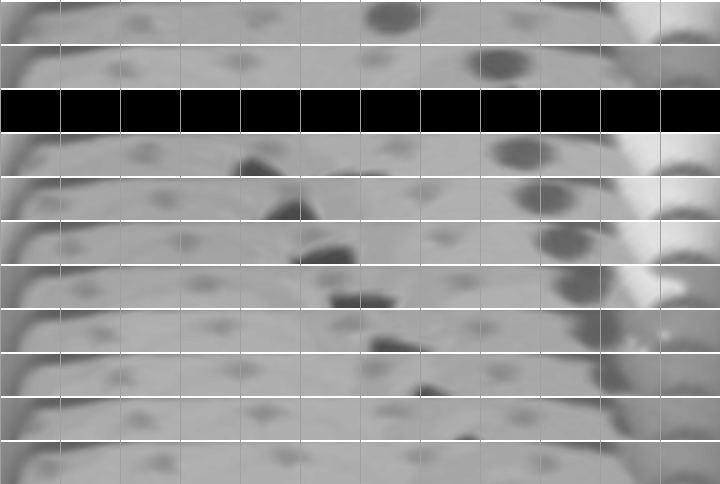

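```bash
cat > th.json <<'E'
{"17.02":[82,1],"17.70":[92,1],"18.38":[103,1],"19.05":[112,1],"19.73":[121,1],"20.40":[132,1],"21.07":[143,1],"21.75":[154,1]}
E
python3 fit.py
```

```text
d 110 A 0.366 phi 36.1+-6.2 D 0.464 cost 25.12
d 110 A 0.366 phi 36.1+-6.2 D 0.464 cost 25.12
d 110 A 0.366 phi -323.9+-6.2 D 0.464 cost 25.12
d 110 A 0.366 phi 1116.1+-6.2 D 0.464 cost 25.12
70 0.2887540341465609 72.93529442197378 0.19110900581230159 103.36401788774566
80 0.30042184307151226 56.75747856918358 0.2844075563373515 77.70631175341542
90 0.32272564445231783 43.52696503973895 0.3664448187487959 53.76227540264715
100 0.3514563327697839 35.115162977807486 0.42554493820061423 33.55271781316754
110 0.3651041200278957 35.810368923456274 0.4622672190496411 25.1419375161854
120 0.38543239766743853 41.82246104542601 0.5111228273717455 33.054176430207406
27 1 0.022
38.5 1 -0.068
48 1 0.231
60 1 0.108
52 -1 -0.799
43 -1 -0.896
33 -1 -0.783
26.5 -1 -0.579
17.5 -1 -0.5
8.5 -1 -0.552
16 1 0.125
26 1 -0.073
35.5 1 -0.056
46 1 0.087
57 1 0.118
70 1 0.088
82 1 0.288
92 1 0.288
103 1 0.338
112 1 0.16
121 1 0.276
132 1 0.102
143 1 0.393
154 1 0.484
```

Call:
play_rows(targets=[{"linear": [-1.7, -0.8, -2.8], "turn": 0}, {"linear": [-3.5, -0.8, -5.4], "turn": 0}, {"linear": [-5.5, -0.8, -8.0], "turn": 0}, {"linear": [-7.6, -0.8, -10.5], "turn": 0}, {"linear": [-9.9, -0.8, -12.8], "turn": 0}])

```text
t: 22.42
eef_pos: [598.9, 82.5, 228.6]
tcp_rot: [3.14, -0.001, 1.328]
ft_force: [2.9, 4.2, -14.1]
opening: 0.374
```

```bash
python3 st.py
```

```text
t22.43 al 44.9 r 63.0 open 0.374 Ft -13.31 Fr 6.67 | tau_F -0.838 tau_tcp 0.047 tau_gp 0.325 M [ 1.13 -0.27 -0.03] F [  2.9   4.2 -14.1]
   tot(d=95) -0.402   tot(d=105) -0.449
```

Call:
play_rows(targets=[{"linear": [-2.4, 0, -2.2], "turn": 0}, {"linear": [-4.8, 0, -4.3], "turn": 0}, {"linear": [-7.4, 0, -6.3], "turn": 0}, {"linear": [-10.1, 0, -8.2], "turn": 0}, {"linear": [-12.8, 0, -9.9], "turn": 0}])

```text
t: 23.1
eef_pos: [595.7, 69.6, 237.5]
tcp_rot: [3.141, -0.001, 1.327]
ft_force: [5.1, 3.4, -21.2]
opening: 0.378
```

```bash
python3 st.py
```

```text
t23.10 al 30.2 r 61.9 open 0.378 Ft -14.58 Fr 16.07 | tau_F -0.903 tau_tcp 0.052 tau_gp 0.319 M [ 1.02 -0.97 -0.03] F [  5.1   3.4 -21.2]
   tot(d=95) -0.378   tot(d=105) -0.423
```

Call:
play_rows(targets=[{"linear": [-2.9, 0, -1.5], "turn": 0}, {"linear": [-5.8, 0, -2.9], "turn": 0}, {"linear": [-8.8, 0, -4.2], "turn": 0}, {"linear": [-11.8, 0, -5.3], "turn": 0}, {"linear": [-15, 0, -6.2], "turn": 0}])

```text
t: 23.78
eef_pos: [592.2, 55.6, 243.8]
tcp_rot: [3.14, -0.002, 1.327]
ft_force: [5.1, 7.7, -21.1]
opening: 0.378
```

```bash
python3 st.py
```

```text
t23.77 al 15.7 r 62.1 open 0.378 Ft -14.05 Fr 17.93 | tau_F -0.872 tau_tcp 0.770 tau_gp 1.283 M [ 1.95 -1.08 -0.11] F [  5.1   7.7 -21.1]
   tot(d=95) -0.055   tot(d=105) -0.142
```

Call:
play_rows(targets=[{"linear": [-3.2, 0, -0.8], "turn": 0}, {"linear": [-6.3, 0, -1.3], "turn": 0}, {"linear": [-9.6, 0, -1.8], "turn": 0}, {"linear": [-12.8, 0, -2.0], "turn": 0}, {"linear": [-16, 0, -2.1], "turn": 0}])

```text
t: 24.45
eef_pos: [588.5, 40.8, 246.7]
tcp_rot: [3.14, -0.003, 1.327]
ft_force: [5.9, 14.6, -12.8]
opening: 0.376
```

```bash
python3 st.py
```

```text
t24.45 al 1.4 r 62.7 open 0.376 Ft -15.88 Fr 12.42 | tau_F -0.996 tau_tcp 1.060 tau_gp 1.979 M [ 2.87 -0.8  -0.05] F [  5.9  14.6 -12.8]
   tot(d=95) -0.420   tot(d=105) -0.575
```

Call:
play_rows(targets=[{"linear": [-3.2, 0, 0.1], "turn": 0}, {"linear": [-6.5, 0, 0.3], "turn": 0}, {"linear": [-9.7, 0, 0.8], "turn": 0}, {"linear": [-12.9, 0, 1.4], "turn": 0}, {"linear": [-16, 0, 2.1], "turn": 0}])

```text
t: 25.12
eef_pos: [584.7, 25.6, 246.1]
tcp_rot: [3.138, -0.004, 1.327]
ft_force: [-0.1, 14.9, 1.9]
opening: 0.378
```

```bash
python3 st.py
```

```text
t25.12 al -12.9 r 63.7 open 0.378 Ft -14.56 Fr 1.33 | tau_F -0.927 tau_tcp 1.287 tau_gp 2.142 M [ 3.22  0.22 -0.11] F [-0.1 14.9  1.9]
   tot(d=95) -0.090   tot(d=105) -0.235
```

Call:
play_rows(targets=[{"linear": [-3.1, 0, 0.9], "turn": 0}, {"linear": [-6.2, 0, 2.0], "turn": 0}, {"linear": [-9.2, 0, 3.2], "turn": 0}, {"linear": [-12.1, 0, 4.6], "turn": 0}, {"linear": [-15, 0, 6.2], "turn": 0}])

```text
t: 25.8
eef_pos: [580.9, 10.4, 241.4]
tcp_rot: [3.138, -0.002, 1.328]
ft_force: [-6.0, 10.3, 19.6]
opening: 0.379
```

```bash
python3 st.py; python3 pol.py pics/pol4.png pics/scene1.png pics/L21.75.png pics/L2[2-9]*.png
```

```text
t25.80 al -27.5 r 64.7 open 0.379 Ft -16.61 Fr -13.47 | tau_F -1.074 tau_tcp 0.238 tau_gp 0.740 M [ 2.25  1.53 -0.13] F [-6.  10.3 19.6]
   tot(d=95) -0.572   tot(d=105) -0.657
```

View pics/pol4.png

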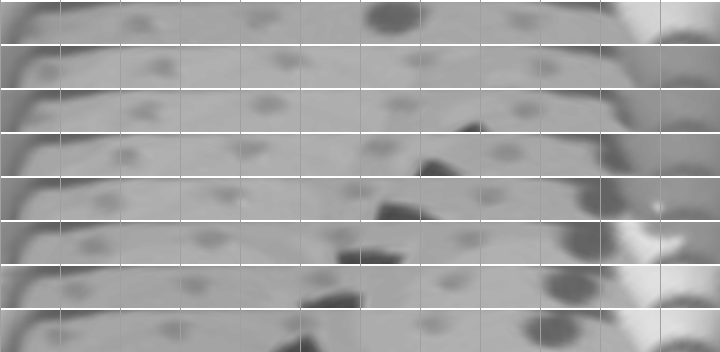

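```bash
cat > th.json <<'E'
{"17.02":[82,1],"17.70":[92,1],"18.38":[103,1],"19.05":[112,1],"19.73":[121,1],"20.40":[132,1],"21.07":[143,1],"21.75":[154,1],
"22.43":[144,-1],"23.10":[135,-1],"23.77":[125,-1],"24.45":[115.5,-1],"25.12":[106.5,-1],"25.80":[97,-1]}
E
python3 fit.py | head -12
python3 - <<'E'
# simple: tau_F only, model s*D - A sin(th+phi), D free
import numpy as np,fit
from scipy.optimize import least_squares
g=fit.T-[0,0,59]-fit.C; al=np.arctan2(g@fit.tx,g[:,2]); r=np.hypot(g@fit.tx,g[:,2])/1000
Ft=-(fit.F@fit.tx*np.cos(al)-fit.F[:,2]*np.sin(al)); y=Ft*r
for ph0 in (0,2):
    s=least_squares(lambda p:(y-(fit.S*p[0]-p[1]*np.sin(fit.TH+p[2])))/.05,[.8,.3,ph0],loss='soft_l1')
    print(s.x,np.degrees(s.x[2]),s.cost)
for a,b,c,d in zip(np.degrees(fit.TH),fit.S,y,fit.tot(110)):print(a.round(),b,c.round(3),d.round(3))
E
```

```text
d 111 A 0.361 phi 41.0+-4.4 D 0.460 cost 38.55
d 111 A 0.361 phi 41.0+-4.4 D 0.460 cost 38.55
d 110 A -0.343 phi -139.3+-4.5 D 0.453 cost 61.33
d 111 A 0.361 phi 401.0+-4.4 D 0.460 cost 38.55
70 0.2771998083091371 79.09434165775268 0.1768909666502886 126.80116808019822
80 0.284062877633074 62.477886774130695 0.2655000382304957 97.70558689274682
90 0.30361218988966354 52.741655435786114 0.3416190232412224 70.85024280810492
100 0.3269873781433788 43.271418010781055 0.3926043329551565 48.90939378423836
110 0.357449282366994 40.719910862313625 0.4522870107702394 38.70561036112571
120 0.3832593185495591 43.488516848819906 0.508052249541512 45.8119201362489
27 1 0.022
38.5 1 -0.068
[0.88532073 0.2693194  0.86230552] 49.40646697314825 9.092240157889782
[0.88532073 0.2693194  0.86230552] 49.406466891879624 9.092240157889771
27.0 1 0.604 0.107
38.0 1 0.592 -0.036
48.0 1 0.639 0.219
60.0 1 0.691 0.063
52.0 -1 -1.139 -0.843
43.0 -1 -1.145 -0.963
33.0 -1 -1.136 -0.911
26.0 -1 -1.166 -0.766
18.0 -1 -1.176 -0.687
8.0 -1 -1.144 -0.647
16.0 1 0.603 0.205
26.0 1 0.554 0.016
36.0 1 0.575 0.033
46.0 1 0.637 0.134
57.0 1 0.631 0.105
70.0 1 0.716 0.042
82.0 1 0.714 0.255
92.0 1 0.75 0.307
103.0 1 0.764 0.415
112.0 1 0.776 0.282
121.0 1 0.886 0.415
132.0 1 0.772 0.167
143.0 1 0.865 0.398
154.0 1 0.938 0.453
144.0 -1 -0.838 -0.473
135.0 -1 -0.903 -0.446
125.0 -1 -0.872 -0.185
115.0 -1 -0.996 -0.653
106.0 -1 -0.927 -0.307
97.0 -1 -1.074 -0.7
```

Call:
play_rows(targets=[{"linear": [3.6, 0, -1.9], "turn": 0}, {"linear": [7.4, 0, -3.6], "turn": 0}, {"linear": [11.3, 0, -5.0], "turn": 0}, {"linear": [15, 0, -6.2], "turn": 0}, {"linear": [19, 0, -7.2], "turn": 0}, {"linear": [23, 0, -7.8], "turn": 0}, {"linear": [27, 0, -8.2], "turn": 0}, {"linear": [31, 0, -8.3], "turn": 0}])

```text
t: 26.85
eef_pos: [587.7, 37.6, 247.0]
tcp_rot: [3.141, 0.004, 1.328]
ft_force: [-3.0, -12.0, -6.7]
opening: 0.377
```

```bash
python3 st.py
```

```text
t26.85 al -1.6 r 63.1 open 0.377 Ft 12.61 Fr 6.38 | tau_F 0.795 tau_tcp -1.004 tau_gp -1.737 M [-2.4   0.84 -0.04] F [ -3.  -12.   -6.7]
   tot(d=95) 0.176   tot(d=105) 0.300
```

Call:
play_rows(targets=[{"linear": [3.2, 0, 0.1], "turn": 0}, {"linear": [6.5, 0, 0.3], "turn": 0}, {"linear": [9.7, 0, 0.8], "turn": 0}, {"linear": [12.9, 0, 1.4], "turn": 0}, {"linear": [16, 0, 2.1], "turn": 0}])

```text
t: 27.52
eef_pos: [591.6, 53.2, 246.0]
tcp_rot: [3.14, 0.003, 1.328]
ft_force: [-5.8, -10.8, 4.8]
opening: 0.377
```

```bash
python3 st.py
```

```text
t27.52 al 13.0 r 63.6 open 0.377 Ft 12.64 Fr -2.02 | tau_F 0.804 tau_tcp -0.938 tau_gp -1.637 M [-2.13  1.56 -0.04] F [ -5.8 -10.8   4.8]
   tot(d=95) 0.189   tot(d=105) 0.307
```

Call:
play_rows(targets=[{"linear": [3.1, 0, 0.9], "turn": 0}, {"linear": [6.2, 0, 2.0], "turn": 0}, {"linear": [9.2, 0, 3.2], "turn": 0}, {"linear": [12.1, 0, 4.6], "turn": 0}, {"linear": [15, 0, 6.2], "turn": 0}])

```text
t: 28.2
eef_pos: [595.4, 68.6, 241.0]
tcp_rot: [3.139, 0.002, 1.328]
ft_force: [-8.1, -5.0, 14.9]
opening: 0.377
```

```bash
python3 st.py
```

```text
t28.20 al 27.9 r 64.5 open 0.377 Ft 13.04 Fr -10.01 | tau_F 0.840 tau_tcp -0.199 tau_gp -0.603 M [-1.    1.95 -0.03] F [-8.1 -5.  14.9]
   tot(d=95) 0.451   tot(d=105) 0.520
```

Call:
play_rows(targets=[{"linear": [2.8, 0, 1.7], "turn": 0}, {"linear": [5.4, 0, 3.5], "turn": 0}, {"linear": [8.0, 0, 5.5], "turn": 0}, {"linear": [10.5, 0, 7.6], "turn": 0}, {"linear": [12.8, 0, 9.9], "turn": 0}])

```text
t: 28.88
eef_pos: [598.6, 81.9, 231.7]
tcp_rot: [3.138, -0.0, 1.328]
ft_force: [-8.0, 1.2, 18.3]
opening: 0.376
```

```bash
python3 st.py
```

```text
t28.88 al 42.6 r 64.8 open 0.376 Ft 12.94 Fr -12.94 | tau_F 0.838 tau_tcp 0.444 tau_gp 0.397 M [0.08 2.16 0.04] F [-8.   1.2 18.3]
   tot(d=95) 0.518   tot(d=105) 0.526
```

Call:
play_rows(hand=60, targets=[{"linear": [0, 0, 0], "turn": 0}, {"linear": [0, 0, 0], "turn": 0}, {"linear": [0, 0, 0], "turn": 0}, {"linear": [-13, 0, -10], "turn": 0}, {"linear": [-28, 0, -16], "turn": 0}, {"linear": [-44, 0, -18], "turn": 0}, {"linear": [-60, 0, -16], "turn": 0}, {"linear": [-75, 0, -10], "turn": 0}, {"linear": [-87.7, 0, 0], "turn": 0}, {"linear": [-97.5, 0, 12.9], "turn": 0}, {"linear": [-97.5, 0, 12.9], "turn": 0}, {"linear": [-97.5, 0, 12.9], "turn": 0}])

```text
t: 30.42
eef_pos: [575.0, -12.4, 215.1]
tcp_rot: [-3.142, 0.0, 1.328]
ft_force: [-1.0, -0.7, -0.1]
opening: 0.63
```

```bash
python3 st.py
```

```text
t30.43 al -59.8 r 61.7 open 0.630 Ft 0.55 Fr -0.75 | tau_F 0.034 tau_tcp 0.072 tau_gp 0.018 M [-0.05 -0.14  0.02] F [-1.  -0.7 -0.1]
   tot(d=95) 0.160   tot(d=105) 0.170
```

Call:
play_rows(hand=20, targets=[{"linear": [0, 0, 0], "turn": 0}, {"linear": [0, 0, 0], "turn": 0}, {"linear": [0, 0, 0], "turn": 0}, {"linear": [0, 0, 0], "turn": 0}])

```text
t: 30.98
eef_pos: [575.3, -12.5, 215.3]
tcp_rot: [3.141, -0.0, 1.328]
ft_force: [5.8, 0.8, 0.2]
opening: 0.375
```

```bash
python3 st.py
```

```text
t30.98 al -59.7 r 61.9 open 0.375 Ft -1.27 Fr 1.82 | tau_F -0.078 tau_tcp -0.054 tau_gp 0.076 M [ 0.1  -0.23 -0.07] F [5.8 0.8 0.2]
   tot(d=95) -0.264   tot(d=105) -0.286
```

Now sweep onward (−60 → +30), measuring, then back.

Call:
play_rows(targets=[{"linear": [1.7, 0, -2.8], "turn": 0}, {"linear": [3.5, 0, -5.4], "turn": 0}, {"linear": [5.5, 0, -8.0], "turn": 0}, {"linear": [7.6, 0, -10.5], "turn": 0}, {"linear": [9.9, 0, -12.8], "turn": 0}])

```text
t: 31.65
eef_pos: [577.6, -3.3, 225.9]
tcp_rot: [-3.141, 0.001, 1.328]
ft_force: [11.2, -2.7, -24.0]
opening: 0.375
```

```bash
python3 st.py
```

```text
t31.65 al -46.4 r 60.7 open 0.375 Ft 17.32 Fr 16.57 | tau_F 1.052 tau_tcp 0.544 tau_gp 0.546 M [-1.01 -1.98 -0.1 ] F [ 11.2  -2.7 -24. ]
   tot(d=95) 0.540   tot(d=105) 0.539
```

Call:
play_rows(targets=[{"linear": [2.4, 0, -2.2], "turn": 0}, {"linear": [4.8, 0, -4.3], "turn": 0}, {"linear": [7.4, 0, -6.3], "turn": 0}, {"linear": [10.1, 0, -8.2], "turn": 0}, {"linear": [12.8, 0, -9.9], "turn": 0}])

```text
t: 32.33
eef_pos: [580.6, 8.6, 235.5]
tcp_rot: [-3.141, 0.002, 1.328]
ft_force: [10.7, -7.2, -25.9]
opening: 0.375
```

```bash
python3 st.py
```

```text
t32.33 al -31.6 r 60.5 open 0.375 Ft 17.33 Fr 19.80 | tau_F 1.048 tau_tcp 0.168 tau_gp -0.091 M [-1.67 -1.99 -0.12] F [ 10.7  -7.2 -25.9]
   tot(d=95) 0.586   tot(d=105) 0.630
```

Call:
play_rows(targets=[{"linear": [2.9, 0, -1.5], "turn": 0}, {"linear": [5.8, 0, -2.9], "turn": 0}, {"linear": [8.8, 0, -4.2], "turn": 0}, {"linear": [11.8, 0, -5.3], "turn": 0}, {"linear": [15, 0, -6.2], "turn": 0}])

```text
t: 33.0
eef_pos: [584.0, 22.4, 241.7]
tcp_rot: [-3.141, 0.003, 1.328]
ft_force: [8.0, -13.9, -22.2]
opening: 0.375
```

```bash
python3 st.py
```

```text
t33.00 al -16.8 r 60.3 open 0.375 Ft 17.50 Fr 17.92 | tau_F 1.055 tau_tcp -0.476 tau_gp -1.158 M [-2.69 -1.65 -0.04] F [  8.  -13.9 -22.2]
   tot(d=95) 0.622   tot(d=105) 0.737
```

Call:
play_rows(targets=[{"linear": [3.2, 0, -0.8], "turn": 0}, {"linear": [6.3, 0, -1.3], "turn": 0}, {"linear": [9.6, 0, -1.8], "turn": 0}, {"linear": [12.8, 0, -2.0], "turn": 0}, {"linear": [16, 0, -2.1], "turn": 0}])

```text
t: 33.67
eef_pos: [587.7, 37.1, 244.5]
tcp_rot: [-3.141, 0.005, 1.328]
ft_force: [5.4, -19.0, -13.7]
opening: 0.383
```

```bash
python3 st.py
```

```text
t33.67 al -2.1 r 60.5 open 0.383 Ft 17.68 Fr 13.01 | tau_F 1.069 tau_tcp -1.282 tau_gp -2.295 M [-3.69 -0.91 -0.16] F [  5.4 -19.  -13.7]
   tot(d=95) 0.351   tot(d=105) 0.522
```

Call:
play_rows(targets=[{"linear": [3.2, 0, 0.1], "turn": 0}, {"linear": [6.5, 0, 0.3], "turn": 0}, {"linear": [9.7, 0, 0.8], "turn": 0}, {"linear": [12.9, 0, 1.4], "turn": 0}, {"linear": [16, 0, 2.1], "turn": 0}])

```text
t: 34.35
eef_pos: [591.5, 52.5, 243.8]
tcp_rot: [3.142, 0.005, 1.328]
ft_force: [-0.8, -19.4, 1.4]
opening: 0.376
```

```bash
python3 st.py
```

```text
t34.35 al 12.8 r 61.3 open 0.376 Ft 18.85 Fr 2.79 | tau_F 1.156 tau_tcp -1.408 tau_gp -2.529 M [-3.75  0.17 -0.08] F [ -0.8 -19.4   1.4]
   tot(d=95) 0.397   tot(d=105) 0.587
```

Call:
play_rows(targets=[{"linear": [3.1, 0, 0.9], "turn": 0}, {"linear": [6.2, 0, 2.0], "turn": 0}, {"linear": [9.2, 0, 3.2], "turn": 0}, {"linear": [12.1, 0, 4.6], "turn": 0}, {"linear": [15, 0, 6.2], "turn": 0}])

```text
t: 35.02
eef_pos: [595.3, 68.0, 239.4]
tcp_rot: [3.14, 0.003, 1.328]
ft_force: [-3.2, -12.2, 17.1]
opening: 0.378
```

```bash
python3 st.py; python3 pol.py pics/pol5.png pics/L25.80.png pics/L26*.png pics/L27*.png pics/L28*.png pics/L30.98.png pics/L3[1-9]*.png
```

```text
t35.02 al 28.0 r 62.8 open 0.378 Ft 19.17 Fr -9.13 | tau_F 1.203 tau_tcp -0.471 tau_gp -1.216 M [-2.23  1.07 -0.04] F [ -3.2 -12.2  17.1]
   tot(d=95) 0.729   tot(d=105) 0.856
```

View pics/pol5.png

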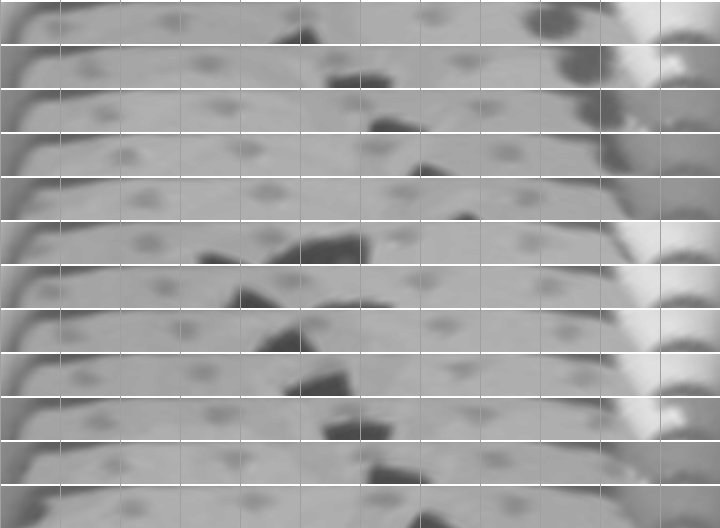

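Call:
play_rows(targets=[{"linear": [-2.9, 0, -1.5], "turn": 0}, {"linear": [-5.8, 0, -2.9], "turn": 0}, {"linear": [-8.8, 0, -4.2], "turn": 0}, {"linear": [-11.8, 0, -5.3], "turn": 0}, {"linear": [-15, 0, -6.2], "turn": 0}])

```text
t: 35.7
eef_pos: [592.3, 55.9, 243.3]
tcp_rot: [3.141, -0.002, 1.327]
ft_force: [8.3, 6.2, -10.2]
opening: 0.378
```

```bash
python3 st.py
```

```text
t35.70 al 16.0 r 61.7 open 0.378 Ft -10.49 Fr 7.59 | tau_F -0.648 tau_tcp 0.811 tau_gp 1.282 M [ 1.58 -1.64 -0.  ] F [  8.3   6.2 -10.2]
   tot(d=95) 0.052   tot(d=105) -0.028
```

Call:
play_rows(targets=[{"linear": [-3.2, 0, -0.8], "turn": 0}, {"linear": [-6.3, 0, -1.3], "turn": 0}, {"linear": [-9.6, 0, -1.8], "turn": 0}, {"linear": [-12.8, 0, -2.0], "turn": 0}, {"linear": [-16, 0, -2.1], "turn": 0}])

```text
t: 36.38
eef_pos: [588.5, 40.7, 245.7]
tcp_rot: [3.14, -0.003, 1.327]
ft_force: [8.4, 9.1, -5.2]
opening: 0.374
```

```bash
python3 st.py
```

```text
t36.38 al 1.3 r 61.7 open 0.374 Ft -10.92 Fr 4.94 | tau_F -0.675 tau_tcp 1.048 tau_gp 1.686 M [ 2.07 -1.47  0.  ] F [ 8.4  9.1 -5.2]
   tot(d=95) 0.021   tot(d=105) -0.087
```

Call:
play_rows(targets=[{"linear": [-3.2, 0, 0.1], "turn": 0}, {"linear": [-6.5, 0, 0.3], "turn": 0}, {"linear": [-9.7, 0, 0.8], "turn": 0}, {"linear": [-12.9, 0, 1.4], "turn": 0}, {"linear": [-16, 0, 2.1], "turn": 0}])

```text
t: 37.05
eef_pos: [584.6, 25.2, 244.8]
tcp_rot: [3.139, -0.003, 1.327]
ft_force: [4.4, 9.3, 5.6]
opening: 0.373
```

```bash
python3 st.py
```

```text
t37.05 al -13.5 r 62.5 open 0.373 Ft -11.12 Fr -3.14 | tau_F -0.694 tau_tcp 0.900 tau_gp 1.494 M [ 2.1  -0.64 -0.06] F [4.4 9.3 5.6]
   tot(d=95) -0.058   tot(d=105) -0.159
```

Call:
play_rows(targets=[{"linear": [-3.1, 0, 0.9], "turn": 0}, {"linear": [-6.2, 0, 2.0], "turn": 0}, {"linear": [-9.2, 0, 3.2], "turn": 0}, {"linear": [-12.1, 0, 4.6], "turn": 0}, {"linear": [-15, 0, 6.2], "turn": 0}])

```text
t: 37.72
eef_pos: [580.8, 10.1, 239.5]
tcp_rot: [3.139, -0.002, 1.328]
ft_force: [0.7, 4.4, 15.9]
opening: 0.38
```

```bash
python3 st.py; python3 pol.py pics/pol6.png pics/L30.98.png pics/L35.02.png pics/L35.[3-9]*.png pics/L3[6-9]*.png
```

```text
t37.73 al -28.5 r 63.2 open 0.380 Ft -11.46 Fr -11.84 | tau_F -0.724 tau_tcp 0.146 tau_gp 0.407 M [ 1.23  0.28 -0.03] F [ 0.7  4.4 15.9]
   tot(d=95) -0.273   tot(d=105) -0.318
```

View pics/pol6.png

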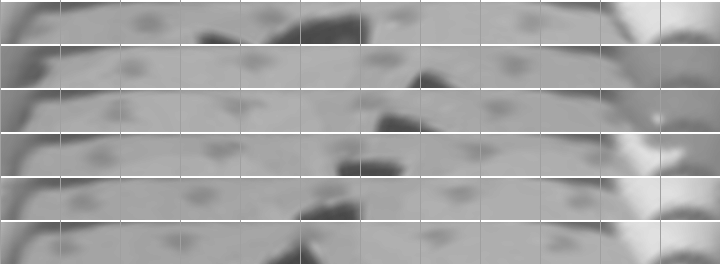

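```bash
cat > th.json <<'E'
{"17.02":[82,1],"17.70":[92,1],"18.38":[103,1],"19.05":[112,1],"19.73":[121,1],"20.40":[132,1],"21.07":[143,1],"21.75":[154,1],
"22.43":[144,-1],"23.10":[135,-1],"23.77":[125,-1],"24.45":[115.5,-1],"25.12":[106.5,-1],"25.80":[97,-1],
"26.85":[114,1],"27.52":[123,1],"28.20":[135,1],"28.88":[144.5,1],"31.65":[155,1],"32.33":[165,1],"33.00":[174,1],"33.67":[182,1],"34.35":[190,1],"35.02":[199,1],
"35.70":[191,-1],"36.38":[183,-1],"37.05":[172.5,-1],"37.73":[162,-1]}
E
python3 fit.py | head -2
cat > fit2.py <<'E'
import numpy as np,fit
from scipy.optimize import least_squares
g=fit.T-[0,0,59]-fit.C; al=np.arctan2(g@fit.tx,g[:,2]); r=np.hypot(g@fit.tx,g[:,2])/1000
Ft=-(fit.F@fit.tx*np.cos(al)-fit.F[:,2]*np.sin(al)); y=Ft*r
f=lambda p:(y-(fit.S*p[0]-p[1]*np.sin(fit.TH+p[2])+p[3]))/.05
for b in (0,1):
    s=least_squares(lambda p:np.r_[f(p),p[3]/(1e-4 if b==0 else 1)],[.8,.3,.7,0],loss='soft_l1')
    c=np.linalg.inv(s.jac.T@s.jac)
    print(s.x.round(3),np.degrees(s.x[2]),np.degrees(c[2,2]**.5),s.cost)
    print((f(s.x)*.05).round(2))
E
python3 fit2.py
```

```text
d 112 A 0.368 phi 45.2+-2.8 D 0.467 cost 47.88
d 112 A 0.368 phi 45.2+-2.8 D 0.467 cost 47.88
[ 0.883  0.275  0.842 -0.   ] 48.24311055565416 3.155700200476885 13.159806188058049
[-0.01 -0.02  0.03  0.07  0.01  0.01  0.02 -0.02 -0.04 -0.03 -0.03 -0.07
 -0.04  0.03  0.01  0.07  0.04  0.04  0.01 -0.01  0.05 -0.11 -0.07 -0.05
 -0.01 -0.04  0.04 -0.04  0.07 -0.03 -0.   -0.04 -0.06 -0.11  0.06  0.01
 -0.01 -0.02  0.04  0.07 -0.   -0.01  0.01  0.02]
[ 0.883  0.268  0.884 -0.009] 50.632863572581684 5.768300931147522 13.029761968012796
[-0.01 -0.01  0.03  0.07  0.01  0.01  0.02 -0.01 -0.04 -0.02 -0.02 -0.06
 -0.03  0.03  0.01  0.07  0.04  0.04  0.01 -0.02  0.05 -0.11 -0.07 -0.05
 -0.01 -0.04  0.04 -0.04  0.07 -0.04 -0.01 -0.04 -0.06 -0.11  0.06  0.02
 -0.01 -0.02  0.05  0.08  0.01  0.    0.01  0.02]
```

Call:
play_rows(hand=60, targets=[{"linear": [0, 0, 0], "turn": 0}, {"linear": [0, 0, 0], "turn": 0}, {"linear": [0, 0, 0], "turn": 0}, {"linear": [15, 0, -6.2], "turn": 0}, {"linear": [31, 0, -8.3], "turn": 0}, {"linear": [47, 0, -6.2], "turn": 0}, {"linear": [62, 0, 0], "turn": 0}, {"linear": [62, 0, 0], "turn": 0}, {"linear": [62, 0, 0], "turn": 0}])

```text
t: 38.9
eef_pos: [595.2, 69.6, 237.6]
tcp_rot: [-3.141, 0.0, 1.328]
ft_force: [1.0, -0.4, 0.4]
opening: 0.631
```

Call:
play_rows(hand=20, targets=[{"linear": [0, 0, 0], "turn": 0}, {"linear": [0, 0, 0], "turn": 0}, {"linear": [0, 0, 0], "turn": 0}, {"linear": [0, 0, 0], "turn": 0}])

```text
t: 39.4
eef_pos: [595.6, 69.3, 238.0]
tcp_rot: [3.141, 0.0, 1.327]
ft_force: [3.9, -2.9, -0.4]
opening: 0.38
```

```bash
python3 st.py
```

```text
t39.40 al 29.8 r 62.2 open 0.380 Ft 1.45 Fr 1.32 | tau_F 0.090 tau_tcp -0.012 tau_gp -0.125 M [-0.31 -0.35 -0.1 ] F [ 3.9 -2.9 -0.4]
   tot(d=95) 0.170   tot(d=105) 0.189
```

Call:
play_rows(targets=[{"linear": [-2.9, 0, -1.5], "turn": 0}, {"linear": [-5.8, 0, -2.9], "turn": 0}, {"linear": [-8.8, 0, -4.2], "turn": 0}, {"linear": [-11.8, 0, -5.3], "turn": 0}, {"linear": [-15, 0, -6.2], "turn": 0}])

```text
t: 40.08
eef_pos: [592.3, 56.0, 242.9]
tcp_rot: [3.141, -0.002, 1.327]
ft_force: [10.4, 8.0, -14.5]
opening: 0.376
```

```bash
python3 st.py
```

```text
t40.08 al 16.3 r 61.4 open 0.376 Ft -13.96 Fr 11.08 | tau_F -0.857 tau_tcp 0.654 tau_gp 1.262 M [ 1.7  -1.95 -0.07] F [ 10.4   8.  -14.5]
   tot(d=95) -0.324   tot(d=105) -0.427
```

Call:
play_rows(targets=[{"linear": [-3.2, 0, -0.8], "turn": 0}, {"linear": [-6.3, 0, -1.3], "turn": 0}, {"linear": [-9.6, 0, -1.8], "turn": 0}, {"linear": [-12.8, 0, -2.0], "turn": 0}, {"linear": [-16, 0, -2.1], "turn": 0}])

```text
t: 40.75
eef_pos: [588.6, 41.1, 245.6]
tcp_rot: [3.14, -0.003, 1.327]
ft_force: [10.0, 11.8, -8.0]
opening: 0.376
```

```bash
python3 st.py;  python3 pol.py pics/pol7.png pics/L30.98.png pics/L37*.png pics/L38*.png pics/L39*.png pics/L4*.png
```

```text
t40.75 al 1.6 r 61.6 open 0.376 Ft -14.14 Fr 7.64 | tau_F -0.871 tau_tcp 1.075 tau_gp 1.896 M [ 2.45 -1.63 -0.04] F [10.  11.8 -8. ]
   tot(d=95) -0.247   tot(d=105) -0.386[ WARN:0@0.062] global loadsave.cpp:275 findDecoder imread_('pics/L38*.png'): can't open/read file: check file path/integrity
```

View pics/pol7.png

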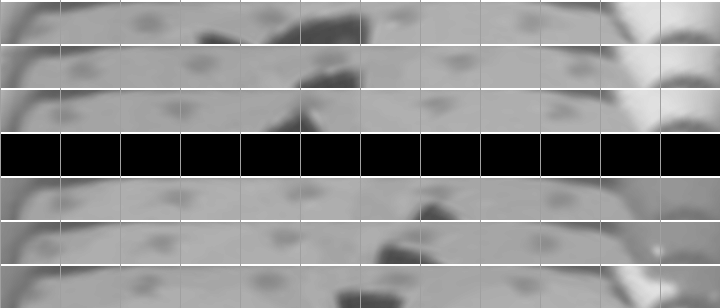

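Call:
play_rows(targets=[{"linear": [-3.2, 0, 0.1], "turn": 0}, {"linear": [-6.5, 0, 0.3], "turn": 0}, {"linear": [-9.7, 0, 0.8], "turn": 0}, {"linear": [-12.9, 0, 1.4], "turn": 0}, {"linear": [-14.5, 0, 1.7], "turn": 0}])

```text
t: 41.42
eef_pos: [585.1, 27.2, 245.1]
tcp_rot: [3.139, -0.004, 1.327]
ft_force: [5.4, 12.9, 2.5]
opening: 0.376
```

```bash
python3 st.py
```

```text
t41.42 al -11.6 r 62.3 open 0.376 Ft -14.02 Fr 0.32 | tau_F -0.874 tau_tcp 1.147 tau_gp 1.960 M [ 2.7  -0.88 -0.05] F [ 5.4 12.9  2.5]
   tot(d=95) -0.163   tot(d=105) -0.301
```

Call:
play_rows(targets=[{"linear": [0, 0, 0], "turn": 0}, {"linear": [0, 0, 0], "turn": 0}, {"linear": [0, 0, 0], "turn": 0}, {"linear": [0, 0, 0], "turn": 0}])

```text
t: 41.98
eef_pos: [585.0, 27.0, 245.0]
tcp_rot: [3.139, -0.003, 1.327]
ft_force: [6.7, 10.8, 2.2]
opening: 0.378
```

```bash
python3 st.py;  python3 pol.py pics/pol8.png pics/L30.98.png pics/L23.10.png pics/L28.20.png pics/L4[0-9]*.png; python3 - <<'E'
import json
d=json.load(open('th.json'));d.update({"40.08":[151.5,-1],"40.75":[144,-1],"41.43":[136,-1]});json.dump(d,open('th.json','w'))
E
python3 fit.py|head -1; python3 fit2.py
```

```text
t41.98 al -11.8 r 62.3 open 0.378 Ft -12.26 Fr 0.27 | tau_F -0.764 tau_tcp 1.024 tau_gp 1.735 M [ 2.35 -0.9  -0.02] F [ 6.7 10.8  2.2]
   tot(d=95) -0.122   tot(d=105) -0.242
d 112 A 0.367 phi 44.2+-2.7 D 0.467 cost 51.12
[ 0.887  0.275  0.819 -0.   ] 46.92807020432864 2.8613643097570733 14.049511566599982
[-0.02 -0.02  0.03  0.07  0.02  0.02  0.02 -0.02 -0.04 -0.03 -0.04 -0.07
 -0.04  0.03  0.01  0.07  0.04  0.04  0.01 -0.01  0.06 -0.11 -0.07 -0.05
 -0.   -0.03  0.05 -0.03  0.08 -0.03 -0.   -0.03 -0.06 -0.1   0.06  0.02
 -0.01 -0.02  0.04  0.07  0.01  0.    0.02  0.03 -0.06 -0.04 -0.  ]
[ 0.886  0.268  0.86  -0.01 ] 49.263838467057894 5.492372719807448 13.917930268505962
[-0.01 -0.02  0.03  0.07  0.02  0.02  0.03 -0.01 -0.03 -0.02 -0.03 -0.06
 -0.03  0.03  0.01  0.07  0.04  0.04  0.01 -0.01  0.05 -0.11 -0.07 -0.04
 -0.   -0.03  0.05 -0.03  0.08 -0.03 -0.   -0.04 -0.06 -0.1   0.07  0.02
 -0.01 -0.02  0.05  0.08  0.02  0.01  0.02  0.03 -0.06 -0.04 -0.  ]
```

View pics/pol8.png

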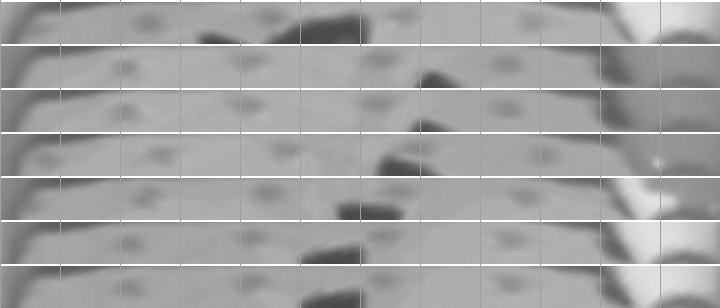

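```bash
python3 -c "
from h import *
snap('top','fin.png');snap('scene','fin2.png')
s=env.state();print(s['t'],s['opening'],abs(s['qvel']).max())"; python3 pol.py pics/pol9.png pics/L41.42.png pics/fin2.png
```

```text
42.125 0.3783088781766861 0.0012462889289297512
```

View pics/fin2.png

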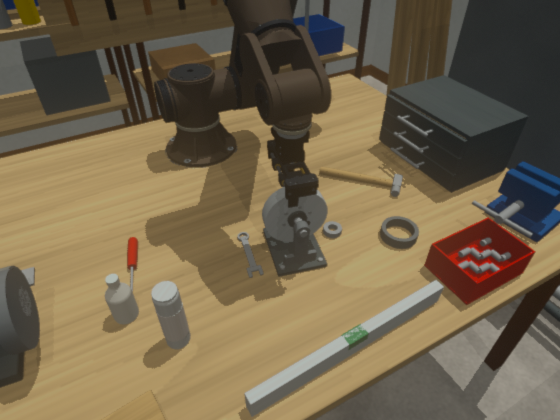

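View pics/pol9.png

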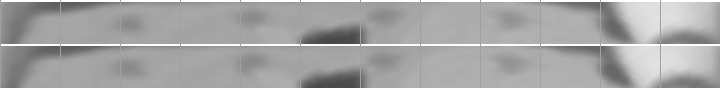

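The tools are in place (spanner at (248,252), collar at (332,229)). The marks in the last two strips line up, so the disc is at rest in the grip.

```bash
python3 -c "
from h import *
env.job_done();s=env.state();print(s['t'],s['opening'])"
```

```text
the job is handed in; nothing more can be done
the job is handed in; nothing more can be done
```

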